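# Square up slate plant tags on the light pad and set them in their holders

### The job

One at a time, the longest first and the shortest last, lay each blank slate tag on the light pad, slide it home into the corner so that it touches both fences with its length along the long fence, and let go; then pick it up from there and lay it flat and centred in a free tag holder before you start on the next one. The finished tag that already lies in a holder stays where it is. When all are in their holders, turn the pad's dimmer fully anticlockwise to its off stop; do not push the wire reel, the screwdriver or the brush about.

Things in the scene. Friction and masses are not known exactly. Their poses are not given: they have to be found in the camera images.
- tag_long_c (a point): centre (half-way up) of the long blank plant tag, a loose flat dark slate plate 100 mm long (x), 30 mm wide (y), 8 mm thick (z), about 65 g. It starts lying flat on the sheet on the robot's left. It may be absent (None).
- tag_mid_c (a point): centre (half-way up) of the medium blank plant tag, a loose flat dark slate plate 88 mm long (x), 30 mm wide (y), 8 mm thick (z), about 57 g. It starts lying flat on the sheet on the robot's left. It may be absent (None).
- tag_short_c (a point): centre (half-way up) of the short blank plant tag, a loose flat dark slate plate 76 mm long (x), 30 mm wide (y), 8 mm thick (z), about 49 g. It starts lying flat on the sheet on the robot's left. It may be absent (None).
- tag_done_c (a point): centre (half-way up) of a finished slate tag, 88 x 30 x 8 mm, loose, that already lies in one of the four holders, which is therefore taken. It is to stay there.
- pad: the light pad, a fixed white plate 150 mm (x) by 96 mm (y), 6 mm thick; origin at the centre of its underside, z up, turned at most 0.25 rad from the world axes. Two aluminium fences 5 mm high stand on its top and meet in a corner at its far left: the end fence (12 mm thick, 48 mm long inside) across x, and the long fence (10 mm thick, 108 mm long) along x.
- corner (a point): inner corner of the two fences, on the pad's top (60, 35, 6 mm from the pad's origin), axes as the pad's: the end fence lies beyond x = 0, the long fence beyond y = 0. The long fence has a finger gap from x = -20 to -68 mm. A tag of length L home in the corner has its length along x and its centre at (-L/2, -15, +4 mm).
- recessA (a point): centre of the floor of the recess of a tag holder, a fixed pale wooden plate 124 mm (x) by 54 mm (y); the recess floor is 5 mm above the table, 108 mm (x) by 38 mm (y), with a rim 5 mm high and 8 mm wide along both ends and the ends of the sides (the middle 64 mm of each side are open for fingers). A tag lies in it lengthwise along x, its centre 4 mm above this point.
- recessB (a point): centre of the floor of the recess of a tag holder, a fixed pale wooden plate 124 mm (x) by 54 mm (y); the recess floor is 5 mm above the table, 108 mm (x) by 38 mm (y), with a rim 5 mm high and 8 mm wide along both ends and the ends of the sides (the middle 64 mm of each side are open for fingers). A tag lies in it lengthwise along x, its centre 4 mm above this point.
- recessC (a point): centre of the floor of the recess of a tag holder, a fixed pale wooden plate 124 mm (x) by 54 mm (y); the recess floor is 5 mm above the table, 108 mm (x) by 38 mm (y), with a rim 5 mm high and 8 mm wide along both ends and the ends of the sides (the middle 64 mm of each side are open for fingers). A tag lies in it lengthwise along x, its centre 4 mm above this point.
- recessD (a point): centre of the floor of the recess of a tag holder, a fixed pale wooden plate 124 mm (x) by 54 mm (y); the recess floor is 5 mm above the table, 108 mm (x) by 38 mm (y), with a rim 5 mm high and 8 mm wide along both ends and the ends of the sides (the middle 64 mm of each side are open for fingers). A tag lies in it lengthwise along x, its centre 4 mm above this point.
- dimmer (a joint): angle of the light pad's dimmer, a black bar knob on a fixed round white base (68 mm across) on the table beyond the pad: 0 at its fully anticlockwise end stop (off), growing as it is turned clockwise seen from above, up to 4.7; it turns about the vertical with light friction (0.03 N m) and stays where it is left. Starts between 0.9 and 2.2 rad.
- dimmer_grip (a point): point on the dimmer's vertical axis, 37 mm above the table, at the height to grip; the grip bar runs along this point's x axis (it turns with the knob), 42 mm long, 14 mm thick (y), from 12 mm to 44 mm above the table.
- reel: not part of the job: copper wire reel, a ring 60 mm across and 22 mm high, lying flat near the tags; origin at its underside.
- driver: not part of the job: screwdriver lying beyond the tags; origin at its underside.
- brush: not part of the job: brush lying beyond the holders; origin at its underside.
Things that resemble listed ones, but are neither listed nor needed, are in the scene too. Leave any blue or pink look-alike of the part that bears tag_mid_c alone.

How it is judged:
On the way, in this order (a step that is already met when the one before it is completed fails the run):
1. the long tag lies flat in the corner of the light pad, against both fences, let go (x of tag_long_c in the frame of corner between -0.053 and -0.047 m and y of tag_long_c in the frame of corner between -0.018 and -0.012 m and z of tag_long_c in the frame of corner between 0.001 and 0.007 m and angle between the x axis of tag_long_c and the x axis of corner, either way round below 0.07 rad and linear speed of tag_long below 0.02 m/s and contact force between the fingers and tag_long below 0.1 N), for 0.3 s.
2. the long tag lies flat and centred in a holder, let go (((x of tag_long_c in the frame of recessA between -0.01 and 0.01 m and y of tag_long_c in the frame of recessA between -0.007 and 0.007 m and z of tag_long_c in the frame of recessA between 0.001 and 0.007 m and angle between the x axis of tag_long_c and the x axis of recessA, either way round below 0.2 rad) or (x of tag_long_c in the frame of recessB between -0.01 and 0.01 m and y of tag_long_c in the frame of recessB between -0.007 and 0.007 m and z of tag_long_c in the frame of recessB between 0.001 and 0.007 m and angle between the x axis of tag_long_c and the x axis of recessB, either way round below 0.2 rad) or (x of tag_long_c in the frame of recessC between -0.01 and 0.01 m and y of tag_long_c in the frame of recessC between -0.007 and 0.007 m and z of tag_long_c in the frame of recessC between 0.001 and 0.007 m and angle between the x axis of tag_long_c and the x axis of recessC, either way round below 0.2 rad) or (x of tag_long_c in the frame of recessD between -0.01 and 0.01 m and y of tag_long_c in the frame of recessD between -0.007 and 0.007 m and z of tag_long_c in the frame of recessD between 0.001 and 0.007 m and angle between the x axis of tag_long_c and the x axis of recessD, either way round below 0.2 rad)) and linear speed of tag_long below 0.02 m/s and contact force between the fingers and tag_long below 0.1 N), for 0.3 s.
3. the medium tag lies flat in the corner of the light pad, against both fences, let go (x of tag_mid_c in the frame of corner between -0.047 and -0.041 m and y of tag_mid_c in the frame of corner between -0.018 and -0.012 m and z of tag_mid_c in the frame of corner between 0.001 and 0.007 m and angle between the x axis of tag_mid_c and the x axis of corner, either way round below 0.07 rad and linear speed of tag_mid below 0.02 m/s and contact force between the fingers and tag_mid below 0.1 N), for 0.3 s.
4. the medium tag lies flat and centred in a holder, let go (((x of tag_mid_c in the frame of recessA between -0.01 and 0.01 m and y of tag_mid_c in the frame of recessA between -0.007 and 0.007 m and z of tag_mid_c in the frame of recessA between 0.001 and 0.007 m and angle between the x axis of tag_mid_c and the x axis of recessA, either way round below 0.2 rad) or (x of tag_mid_c in the frame of recessB between -0.01 and 0.01 m and y of tag_mid_c in the frame of recessB between -0.007 and 0.007 m and z of tag_mid_c in the frame of recessB between 0.001 and 0.007 m and angle between the x axis of tag_mid_c and the x axis of recessB, either way round below 0.2 rad) or (x of tag_mid_c in the frame of recessC between -0.01 and 0.01 m and y of tag_mid_c in the frame of recessC between -0.007 and 0.007 m and z of tag_mid_c in the frame of recessC between 0.001 and 0.007 m and angle between the x axis of tag_mid_c and the x axis of recessC, either way round below 0.2 rad) or (x of tag_mid_c in the frame of recessD between -0.01 and 0.01 m and y of tag_mid_c in the frame of recessD between -0.007 and 0.007 m and z of tag_mid_c in the frame of recessD between 0.001 and 0.007 m and angle between the x axis of tag_mid_c and the x axis of recessD, either way round below 0.2 rad)) and linear speed of tag_mid below 0.02 m/s and contact force between the fingers and tag_mid below 0.1 N), for 0.3 s.
5. the short tag lies flat in the corner of the light pad, against both fences, let go (x of tag_short_c in the frame of corner between -0.041 and -0.035 m and y of tag_short_c in the frame of corner between -0.018 and -0.012 m and z of tag_short_c in the frame of corner between 0.001 and 0.007 m and angle between the x axis of tag_short_c and the x axis of corner, either way round below 0.07 rad and linear speed of tag_short below 0.02 m/s and contact force between the fingers and tag_short below 0.1 N), for 0.3 s.
6. the short tag lies flat and centred in a holder, let go (((x of tag_short_c in the frame of recessA between -0.01 and 0.01 m and y of tag_short_c in the frame of recessA between -0.007 and 0.007 m and z of tag_short_c in the frame of recessA between 0.001 and 0.007 m and angle between the x axis of tag_short_c and the x axis of recessA, either way round below 0.2 rad) or (x of tag_short_c in the frame of recessB between -0.01 and 0.01 m and y of tag_short_c in the frame of recessB between -0.007 and 0.007 m and z of tag_short_c in the frame of recessB between 0.001 and 0.007 m and angle between the x axis of tag_short_c and the x axis of recessB, either way round below 0.2 rad) or (x of tag_short_c in the frame of recessC between -0.01 and 0.01 m and y of tag_short_c in the frame of recessC between -0.007 and 0.007 m and z of tag_short_c in the frame of recessC between 0.001 and 0.007 m and angle between the x axis of tag_short_c and the x axis of recessC, either way round below 0.2 rad) or (x of tag_short_c in the frame of recessD between -0.01 and 0.01 m and y of tag_short_c in the frame of recessD between -0.007 and 0.007 m and z of tag_short_c in the frame of recessD between 0.001 and 0.007 m and angle between the x axis of tag_short_c and the x axis of recessD, either way round below 0.2 rad)) and linear speed of tag_short below 0.02 m/s and contact force between the fingers and tag_short below 0.1 N), for 0.3 s.
7. the dimmer is turned fully anticlockwise to its stop (value of joint dimmer below 0.08 rad), for 0.2 s.
At the end, for the whole second after the job is handed in: every blank tag lies flat, released and at rest in a holder, its centre within 10 mm lengthwise and 7 mm sideways of the recess's centre and within 0.2 rad of its direction, and the dimmer is within 0.1 rad of its anticlockwise stop (all of step 2 and all of step 4 and all of step 6 and value of joint dimmer below 0.1 rad); the robot touches nothing.
It fails at once if the finished tag is taken or pushed from its holder (distance of tag_done_c from where it was at the start of the episode above 0.02 m).
It fails at once if the reel, screwdriver or brush is pushed more than 5 cm (distance of any of reel, driver, brush from where it was at the start of the episode above 0.05 m).
Of tag_long, tag_mid, tag_short only 2 to 3 are there at a start; the rules pass over those that are not, and their reading is None.
At some moment in a run one of tag_long, tag_mid, tag_short may be knocked a few centimetres aside while the robot is not near it.
Once in a run the grip may slacken for a moment while it holds something.
It also fails if it takes over 210 s, if anything falls off the work surface, if the arm or the gripper's body presses on something with over 40 N, if the wrist force passes 120 N, or if a joint passes its speed limit or range.

### The arm

A 6-joint arm with a two-finger parallel gripper is mounted at the origin on the work surface. World frame = base frame: x ahead of the robot, y to its left, z up, the work surface at z = 0. Lengths are in m, angles in rad, forces in N, time in s.
With the tool pointing down it reaches from about 0.25 to 0.8 m from the base axis. Payload 3.9 kg.
Tool frame: the origin (TCP) lies at the very end of the fingers, on their centre line; the grasp point (between the pads) lies 19 mm behind it; z points along the fingers, y is the line along which they close (so a half turn about z gives the same grasp; the last joint's range is limited). The gripper opens to 85 mm and grips with 20 to 120 N. Pads are 22 mm wide; open, the fingers measure 114 mm over their backs; the gripper's body (76 mm by 85 mm) begins 54 mm behind the grasp point. The pads swing forward as they close: fully open they stand 13 mm farther back than shut.
Start: joints at [1.258, 0.26, -0.138, 1.173, 0, 1.571], TCP at [0.162, 0.5, 0.204] pointing down, gripper open.
Joint ranges: [-2.78, 2.78], [-0.83, 1.72], [-1.28, 1.37], [-1.9, 2.12], [-1.57, 1.48], [-3.14, 3.14]. Speed limits (rad/s): [2.57, 2.57, 3.14, 3.14, 3.14, 3.14].

### API

Orientations are given as a unit quaternion [x, y, z, w].
In Python, from station import env, viewer gives the robot as it stands.
- The arm moves only by the shell command python3 -m jog 'ROWS' [OPENING]. ROWS is JSON, a list of rows, each a list of 2 entries, a list of its own where there are three numbers: the shift along the tool's x, y, z in units of 50 mm (1.0 is 50 mm), then the turn, a rotation vector about the tool's x, y, z in units of 10 degrees (1.0 is 10 degrees). A call has 1 to 8 rows; each row shifts and turns the commanded pose from where the row before left it, along the tool's axes as they then stand; what a row does not reach is not made up. A row lasts 1/8 s, in which the tool goes at most 62.5 mm and 10.7 degrees, less where a joint would pass 70% of its speed; a pose out of reach is approached as far as the arm can. A call is refused whole if a number of a shift passes 1 or a number of a turn 1, either way. A call with a gripper value outside its range is refused whole. OPENING is the opening, from 0 (shut) to 1 (fully open), set as the call begins (- or left out, the last holds). The fingers move at their own pace and stop on an object; the grip force is fixed at half the most. Time passes only in rows, so rows that do not move let the fingers close. It gives the time, the measured TCP pose, the force, the opening and the grip force at its end, in the units of the state.
- env.get_state(): the state, without advancing time (a new reading comes with each control period).
- viewer.snapshot(name): name is "scene" or "top"; returns a dict with "frame" (480x640x3 uint8, red, green, blue), "vfov" (degrees; the focal length in pixels is half the picture's height over the tangent of half this angle, whatever the lens; pixels are square), "cx", "cy" (the principal point, pixels), "R" (3x3) and "t" (3): a world point X has camera coordinates R X + t. Camera axes: x right, y down, z forward; pixel columns grow to the right and rows downward; lengths in m; the calibration is good to about 2 mm. A picture is of the moment at which its call begins. There is no depth.
- env.close_job(): hands the job in; it is judged then, once.
The state is a dict: "time": time; "joints": joint angles; "dq": joint speeds; "effort": joint torques, N m; "eef_pos": TCP position; "orientation": TCP orientation; "wrist_force": force on the tool from outside, world axes, zero at the start; "ft_torque": the same for the moment, N m; "opening": finger opening in m; "gripper_force": force on a finger pad.
Only numpy, scipy, OpenCV 4.12 (cv2) and the standard library are available. Lean on these libraries where they do the work, as an engineer would, in place of code of your own. Each camera call takes 0.05 s, during which the arm holds its last target. There are 200 camera calls.

## Working session

There is one attempt and no reset: what is moved stays moved. The work goes in short steps, Python scripts to look and compute and a shell command to move; the robot and the scene stay as the last step left them, time stands still between calls to the robot, and variables do not carry over. Pictures are saved under pics/ and viewed, at most 14 in all, crops included, and the job is handed in when it is done.

```bash
ls; mkdir -p pics
python3 - <<'E'
from station import env, viewer
import cv2
s=env.get_state(); print({k:s[k] for k in('time','eef_pos','orientation','opening')})
for n in('scene','top'):
    d=viewer.snapshot(n); cv2.imwrite(f'pics/{n}0.png',d['frame'][:,:,::-1]); print(n,d['vfov'],d['cx'],d['cy'],d['R'],d['t'],{k for k in d})
E
```

```text
pics
{'time': 0.0, 'eef_pos': array([0.16132085, 0.49881815, 0.20286863]), 'orientation': array([ 1.55757110e-01,  9.87794899e-01, -9.67734212e-04, -1.56379034e-04]), 'opening': 0.08542224765007982}
scene 50.69490066450971 316.4798623058925 246.46508509028658 [[-0.7802111   0.62535711  0.01411105]
 [ 0.41678716  0.53655114 -0.73375836]
 [-0.46643231 -0.56660512 -0.67926397]] [ 0.39516238 -0.21918054  1.52736399] {'vfov', 'frame', 'R', 't', 'cx', 'cy'}
top 42.72363544743028 329.5201200712833 245.59188749172398 [[ 0.14824816 -0.98892874  0.00651462]
 [-0.96731086 -0.14637167 -0.20708702]
 [ 0.20574786  0.02439861 -0.97830084]] [0.00858235 0.5694275  1.15245245] {'vfov', 'frame', 'R', 't', 'cx', 'cy'}
```

View pics/top0.png

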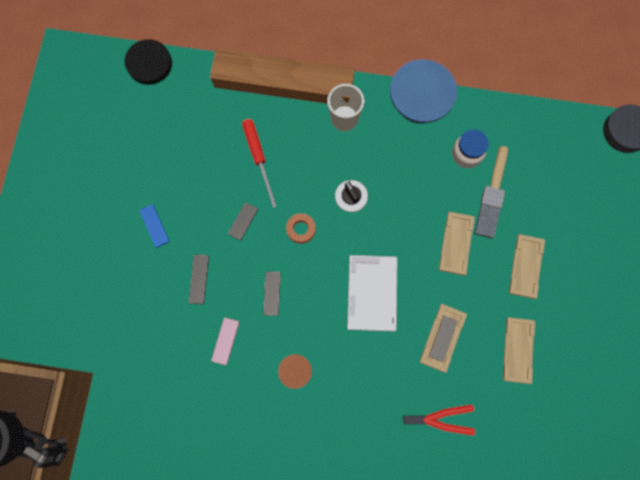

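View pics/scene0.png

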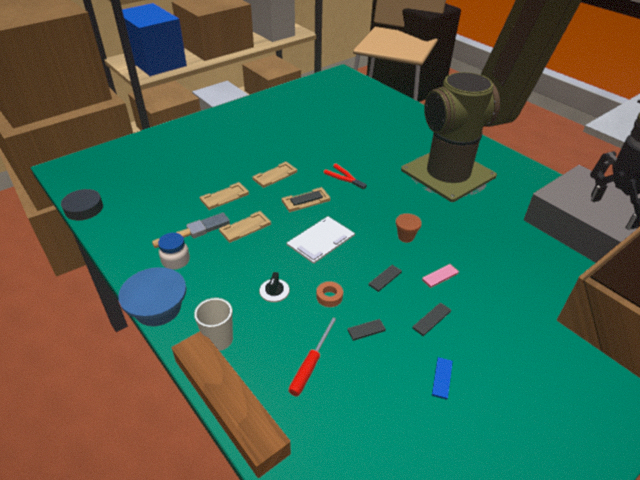

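```bash
cat > h.py <<'E'
import numpy as np, cv2
from station import env, viewer
def cast(d,px,z):
    f=240/np.tan(np.radians(d['vfov']/2)); px=np.asarray(px,float).reshape(-1,2)
    r=np.c_[(px[:,0]-d['cx'])/f,(px[:,1]-d['cy'])/f,np.ones(len(px))]@d['R']
    c=-d['R'].T@d['t']; return c+r*((z-c[2])/r[:,2])[:,None]
def proj(d,X):
    f=240/np.tan(np.radians(d['vfov']/2)); q=d['R']@np.asarray(X)+d['t']; return f*q[:2]/q[2]+[d['cx'],d['cy']]
def blobs(d,mask,z,amin,amax):
    """world rects (cx,cy,len,wid,yaw of length), mm / rad"""
    out=[]
    for c in cv2.findContours(mask.astype(np.uint8),cv2.RETR_EXTERNAL,cv2.CHAIN_APPROX_NONE)[0]:
        if len(c)<8: continue
        w=(cast(d,c,z)[:,:2]*1000).astype(np.float32)
        (x,y),(a,b),t=cv2.minAreaRect(w); t=np.radians(t)
        if a<b: a,b,t=b,a,t+np.pi/2
        if amin<a*b<amax: out.append([round(float(v),1) for v in (x,y,a,b)]+[round(float((t+np.pi/2)%np.pi-np.pi/2),3),tuple(c.mean((0,1)).round().astype(int).tolist())])
    return out
def masks(d):
    h=cv2.cvtColor(d['frame'],cv2.COLOR_RGB2HSV).astype(int); H,S,V=h[...,0],h[...,1],h[...,2]
    return dict(dark=(S<75)&(V<125)&(V>25),white=(S<60)&(V>150),wood=(H>8)&(H<25)&(S>60)&(V>120),black=(V<45),copper=(H<14)&(S>90)&(V>60)&(V<200))
def tags(n='top'):
    d=viewer.snapshot(n); return d,[b for b in blobs(d,masks(d)['dark'],.004,1200,4200)]
E
python3 - <<'E'
from h import *
for n in('top','scene'):
    d=viewer.snapshot(n); m=masks(d)
    for k,z,a,b in(('dark',.004,900,4500),('white',.006,2000,20000),('wood',.008,4000,9000),('black',.044,80,4000),('copper',.011,2000,6000)):
        print(n,k); [print('  ',q) for q in blobs(d,m[k],z,a,b) if -500<q[1]<500 and q[0]>150]
d=viewer.snapshot('top'); f=d['frame'][160:350,320:560]
cv2.imwrite('pics/c1.png',cv2.resize(f,None,fx=3.1,fy=3.1,interpolation=cv2.INTER_CUBIC)[:,:,::-1])
E
```

```text
top dark
   [424.0, -158.0, 73.5, 27.7, -0.243, (446, 333)]
   [457.9, 196.3, 88.4, 30.5, 0.119, (273, 294)]
   [464.9, 348.9, 100.6, 30.9, 0.086, (198, 279)]
   [598.4, 281.7, 76.5, 31.0, -0.319, (242, 221)]
   [692.8, -224.8, 102.0, 42.1, -0.091, (486, 214)]
   [689.3, 68.0, 44.4, 40.4, 1.077, (350, 193)]
   [817.8, -168.8, 56.1, 18.6, 1.262, (468, 154)]
   [803.7, -159.5, 67.9, 34.2, 1.121, (463, 159)]
   [851.4, 104.9, 67.5, 44.3, -1.488, (344, 120)]
   [904.2, 108.6, 64.1, 52.4, -1.521, (346, 99)]
top white
   [349.6, 272.5, 88.2, 30.4, -0.11, (225, 341)]
   [490.2, -5.4, 153.1, 98.7, 0.114, (372, 293)]
   [686.4, 65.9, 67.8, 67.3, 0.147, (351, 195)]
   [898.4, 108.3, 79.1, 77.8, -0.606, (346, 100)]
top wood
   [419.2, -309.4, 122.9, 55.0, 0.036, (519, 350)]
   [421.0, -157.4, 123.1, 53.8, -0.236, (443, 338)]
   [591.2, -311.3, 124.2, 55.1, -0.057, (526, 266)]
   [617.6, -163.7, 124.4, 53.9, -0.047, (456, 243)]
top black
   [679.7, 65.2, 38.3, 15.5, 0.715, (351, 195)]
   [879.7, -464.1, 88.6, 37.6, 0.833, (616, 139)]
top copper
   [265.4, -185.7, 96.5, 54.3, -1.423, (452, 420)]

[... 455 characters left out ...]
)]
   [412.7, -164.6, 89.7, 37.0, -0.195, (306, 197)]
scene white
   [829.8, 39.2, 81.2, 78.6, 1.018, (213, 312)]
   [686.1, 69.3, 67.1, 61.9, -0.662, (274, 290)]
   [812.2, -183.1, 66.5, 43.8, -0.369, (173, 254)]
   [488.6, -4.6, 153.1, 98.2, 0.116, (320, 238)]
scene wood
   [265.7, 88.7, 64.7, 62.0, -0.659, (408, 222)]
   [617.4, -161.4, 124.1, 61.8, -0.063, (244, 226)]
   [420.5, -154.4, 124.3, 61.3, -0.239, (307, 200)]
   [591.1, -308.2, 124.3, 61.5, -0.057, (223, 195)]
   [417.8, -307.2, 125.2, 60.7, 0.029, (274, 174)]
scene black
   [694.1, 89.4, 54.9, 34.8, 0.38, (274, 286)]
scene copper
   [767.6, 287.0, 110.0, 25.8, 0.474, (303, 373)]
   [596.8, 160.0, 73.0, 57.1, 0.894, (329, 294)]
```

View pics/c1.png

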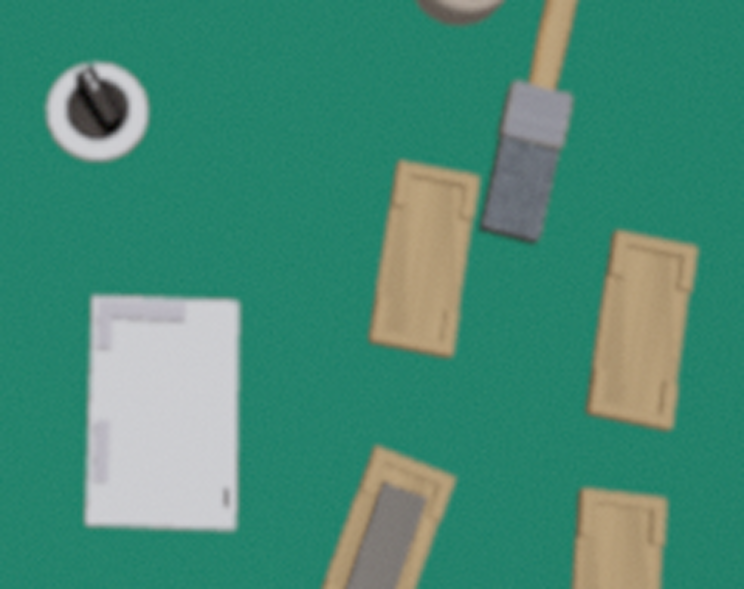

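Pictures: the slate tags are at top-view pixels (198,279) 100 mm = long, (273,294) 88 mm = mid and (242,221) 76 mm = short. The pink (225,341) and blue (153,226) look-alikes are excluded by colour. The slate at (443,338) is in a holder, so it is the finished tag. In the crop, the pad's corner is at its top-left with the gap in the left fence, and three holders are free. I'll confirm the tags in one crop and plan the first leg.

```bash
cat >> h.py <<'E'
from scipy.spatial.transform import Rotation as Ro
def down(yaw): # length axis yaw; tool -x along it, z down
    c,s=np.cos(yaw),np.sin(yaw); return np.array([[-c,-s,0],[-s,c,0],[0,0,-1.]]) @ np.diag([1,1,1])
def Tyaw(R): return np.arctan2(-R[1,0],-R[0,0])
def pose():
    s=env.get_state(); return s,np.array(s['eef_pos']),Ro.from_quat(s['orientation']).as_matrix()
def plan(wps):
    s,p,R=pose(); print('t',round(s['time'],2),'p',(p*1000).round(1),'yaw',round(Tyaw(R),3),'tilt',(np.degrees(R[:2,2])).round(2),'f',np.round(s['wrist_force'],1),'open',round(s['opening']*1000,1),'gf',round(float(np.max(s['gripper_force'])),1),'q6',round(s['joints'][5],2))
    for x,y,z,yaw in wps:
        Rn=down(yaw); q=np.array([x,y,z])/1000
        print('  turn(tool)',(np.degrees(Ro.from_matrix(R.T@Rn).as_rotvec())/10).round(3),'then shift',(Rn.T@(q-p)/.05).round(3)); p,R=q,Rn
def corner(dx,dy,z,c=(545.0,36.7),yaw=.115):
    C,S=np.cos(yaw),np.sin(yaw); return (c[0]+C*dx-S*dy,c[1]+S*dx+C*dy,z,yaw)
E
python3 - <<'E'
from h import *
d=viewer.snapshot('top'); f=d['frame'][190:370,130:330]
cv2.imwrite('pics/c2.png',cv2.resize(f,None,fx=3,fy=3,interpolation=cv2.INTER_CUBIC)[:,:,::-1])
a,b,c=469.5,349.3,.087
plan([(a,b,100,c),(a,b,1.5,c),(a,b,80,c),corner(-52,-21,80),corner(-52,-21,8)])
E
```

```text
t 0.3 p [161.5 499.3 203.4] yaw -0.313 tilt [-0.01 -0.04] f [-0.6  0.7  0.6] open 85.3 gf 0.0 q6 1.57
  turn(tool) [-4.000e-03 -1.000e-03 -2.291e+00] then shift [-5.876 -3.524  2.068]
  turn(tool) [0. 0. 0.] then shift [0.   0.   1.97]
  turn(tool) [0. 0. 0.] then shift [ 0.    0.   -1.57]
  turn(tool) [ 0.    0.   -0.16] then shift [ 0.257 -6.804  0.   ]
  turn(tool) [0. 0. 0.] then shift [0.   0.   1.44]
```

View pics/c2.png

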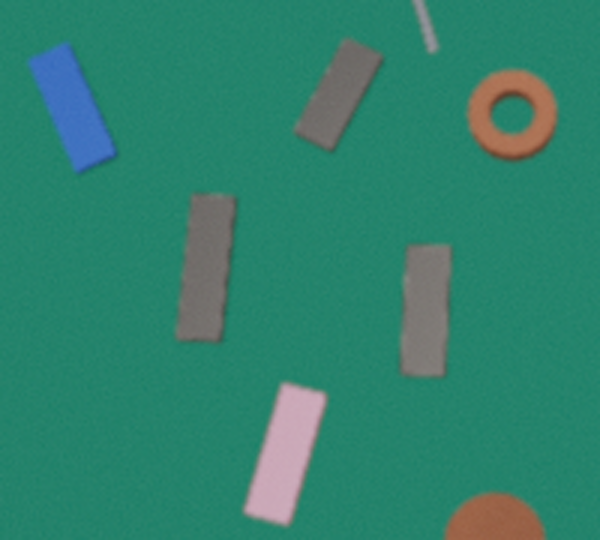

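The crop shows three slate tags: long at (206,267), mid at (427,310) and short at (340,95). The blue and pink look-alikes stay where they are. I'm moving above the long tag.

```bash
python3 -m jog '[[[0,0,0],[0,0,-0.8]],[[0,0,0],[0,0,-0.8]],[[0,0,0],[0,0,-0.7]]]' 0.6; python3 -m jog '[[[-0.9,-0.5,0.2],[0,0,0]],[[-0.9,-0.5,0.3],[0,0,0]],[[-0.9,-0.5,0.3],[0,0,0]],[[-0.9,-0.5,0.3],[0,0,0]],[[-0.9,-0.5,0.3],[0,0,0]],[[-0.9,-0.5,0.3],[0,0,0]],[[-0.48,-0.52,0.37],[0,0,0]],[[0,0,0],[0,0,0]]]'
python3 -m jog '[[[0,0,0],[0,0,0]]]'
python3 - <<'E'
from h import *
a,b,c=469.5,349.3,.087
plan([(a,b,100,c),(a,b,1.5,c),(a,b,80,c),corner(-52,-21,80),corner(-52,-21,8)])
E
```

```text
time: 0.68
eef_pos: [0.1615, 0.4994, 0.2036]
orientation: [-0.046, 0.999, -0.0, -0.0]
wrist_force: [0.3, 0.8, -1.1]
opening: 0.0513
gripper_force: 0.0
time: 1.68
eef_pos: [0.4707, 0.3477, 0.0983]
orientation: [-0.042, 0.999, -0.001, -0.001]
wrist_force: [-0.0, -0.1, 0.1]
opening: 0.0509
gripper_force: 0.0
time: 1.8
eef_pos: [0.4696, 0.3504, 0.1003]
orientation: [-0.044, 0.999, 0.0, -0.0]
wrist_force: [-0.6, 0.1, -0.6]
opening: 0.0511
gripper_force: 0.0
t 1.8 p [469.6 350.4 100.3] yaw 0.088 tilt [-0.04  0.01] f [-0.6  0.1 -0.6] open 51.1 gf 0.0 q6 0.55
  turn(tool) [ 0.002 -0.004  0.009] then shift [ 0.004 -0.022  0.005]
  turn(tool) [0. 0. 0.] then shift [0.   0.   1.97]
  turn(tool) [0. 0. 0.] then shift [ 0.    0.   -1.57]
  turn(tool) [ 0.    0.   -0.16] then shift [ 0.257 -6.804  0.   ]
  turn(tool) [0. 0. 0.] then shift [0.   0.   1.44]
```

```bash
python3 -m jog '[[[0,0,0.8],[0,0,0]],[[0,0,0.7],[0,0,0]],[[0,0,0.3],[0,0,0]],[[0,0,0.17],[0,0,0]],[[0,0,0],[0,0,0]]]'; python3 -m jog '[[[0,0,0],[0,0,0]],[[0,0,0],[0,0,0]],[[0,0,0],[0,0,0]],[[0,0,0],[0,0,0]]]' 0; python3 -m jog '[[[0,0,-0.5],[0,0,0]],[[0,0,-0.9],[0,0,0]],[[0,0,-0.17],[0,0,0]],[[0,0,0],[0,0,0]]]'
python3 - <<'E'
from h import *
d,t=tags(); print(t)
plan([corner(-52,-21,80),corner(-52,-21,8)])
cv2.imwrite('pics/g1.png',cv2.resize(viewer.snapshot('scene')['frame'][220:400,330:530],None,fx=3,fy=3)[:,:,::-1])
E
```

```text
time: 2.42
eef_pos: [0.4701, 0.3509, 0.0022]
orientation: [-0.045, 0.999, 0.0, 0.0]
wrist_force: [-0.5, -0.5, -0.3]
opening: 0.0515
gripper_force: 0.0
time: 2.92
eef_pos: [0.4701, 0.3503, 0.0019]
orientation: [-0.044, 0.999, 0.0, 0.0]
wrist_force: [1.1, -0.4, 0.5]
opening: 0.0001
gripper_force: 0.0
time: 3.42
eef_pos: [0.4704, 0.3505, 0.0807]
orientation: [-0.044, 0.999, 0.0, 0.001]
wrist_force: [0.5, -0.6, -0.4]
opening: 0.0001
gripper_force: 0.0
[[154.5, 173.5, 116.3, 13.4, 0.468, (256, 448)], [359.9, 323.8, 112.4, 13.9, 0.656, (202, 334)], [598.4, 281.8, 76.5, 30.8, -0.316, (242, 221)], [689.3, 68.1, 44.0, 40.4, 1.077, (350, 193)], [555.6, 658.6, 145.9, 23.4, 0.502, (60, 210)], [647.1, 513.9, 132.3, 16.0, 0.762, (139, 185)], [637.7, 550.1, 145.8, 28.8, 0.486, (120, 180)], [803.7, -159.5, 67.9, 34.2, 1.121, (463, 159)], [851.4, 104.9, 67.5, 44.3, -1.488, (344, 120)], [904.1, 108.5, 63.9, 52.2, -1.521, (346, 99)]]
t 3.48 p [469.6 349.9  79.7] yaw 0.089 tilt [-0.03 -0.02] f [-0.1  0.8  0.1] open 0.4 gf 0.0 q6 0.55
  turn(tool) [-0.002 -0.003 -0.152] then shift [ 2.610e-01 -6.816e+00 -6.000e-03]
  turn(tool) [0. 0. 0.] then shift [0.   0.   1.44]
```

View pics/g1.png

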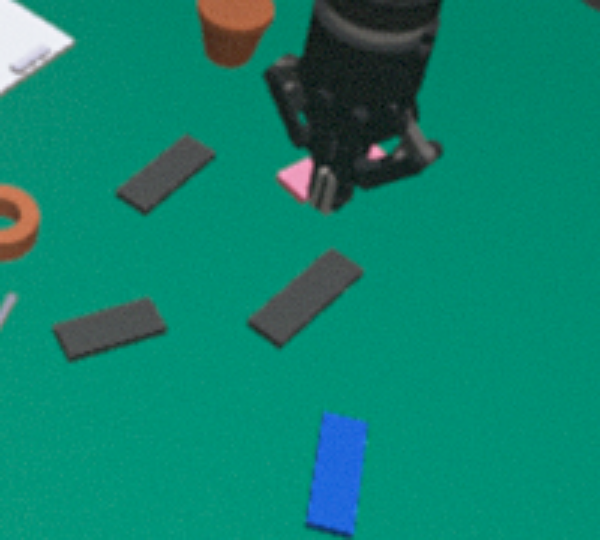

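The image shows the gripper shut and empty, with the long tag still on the sheet at crop (305,297). I'll measure it again.

Run:
```python
from h import *
d,t=tags('scene'); print(t)
```

```text
[[595.3, 281.4, 76.5, 31.3, -0.316, (366, 329)], [833.5, 103.8, 83.0, 20.1, 1.058, (227, 332)], [461.9, 348.6, 100.9, 29.9, 0.088, (431, 319)], [674.9, 51.7, 70.1, 37.1, 0.968, (274, 285)], [455.7, 196.1, 90.0, 30.3, 0.12, (385, 277)], [818.5, -158.2, 66.7, 53.4, -0.274, (175, 262)], [691.2, -212.3, 106.6, 20.8, -0.064, (210, 229)], [412.9, -164.5, 89.3, 37.4, -0.195, (306, 197)], [1053.8, -764.9, 87.9, 31.8, 1.462, (4, 180)], [-232.2, -264.0, 43.7, 34.9, -1.159, (433, 116)], [361.3, -826.6, 92.6, 36.6, 1.12, (203, 104)], [-317.7, -363.5, 88.7, 13.9, 0.772, (429, 99)], [-764.6, -812.2, 66.9, 23.9, 0.567, (422, 36)], [-802.6, -785.9, 77.8, 36.8, 0.736, (430, 35)], [-958.0, -783.6, 104.9, 31.0, 0.919, (452, 28)], [-814.4, -934.9, 47.8, 38.4, 0.447, (409, 25)], [-2076.8, -449.0, 56.2, 50.1, -0.629, (635, 1)]]
```

Run:
```python
from h import *
d=viewer.snapshot('scene'); print(proj(d,[.4696,.35,.08]),proj(d,[.4696,.35,.1]),cast(d,[[438,287]],.08))
d=viewer.snapshot('top');print(proj(d,[.4696,.35,.08]),proj(d,[.4635,.3487,.004]))
f=d['frame'][190:370,100:300]
cv2.imwrite('pics/c3.png',cv2.resize(f,None,fx=3,fy=3,interpolation=cv2.INTER_CUBIC)[:,:,::-1])
```

```text
[435.87352589 297.16123222] [437.56721971 290.68743958] [[0.44414848 0.33347581 0.08      ]]
[190.39042105 270.24423866] [198.45130741 279.50127797]
```

View pics/c3.png

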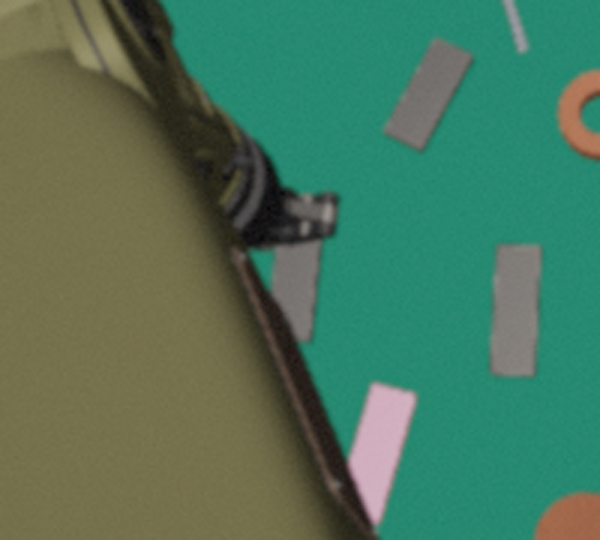

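The fingertip in the scene view is at about (440,290), roughly 15 to 18 mm above the TCP's projection. That explains why the fingers closed above the tag. I'll probe the tag's top gently with the fingers shut to get the true tip height.

```bash
python3 -m jog '[[[0,0,0.8],[0,0,0]],[[0,0,0.7],[0,0,0]],[[0,0,0.08],[0,0,0]],[[0,0,0],[0,0,0]]]' | grep -E "pos|wrist"; for i in 1 2 3; do python3 -m jog '[[[0,0,0.04],[0,0,0]],[[0,0,0],[0,0,0]]]'| grep -E "pos|wrist"; done
```

```text
eef_pos: [0.4699, 0.3502, 0.0012]
wrist_force: [1.0, -1.0, -0.2]
eef_pos: [0.4708, 0.3508, 0.0003]
wrist_force: [0.4, 0.1, 0.1]
eef_pos: [0.47, 0.3502, -0.0027]
wrist_force: [-0.0, -0.6, -0.4]
eef_pos: [0.4698, 0.3501, -0.005]
wrist_force: [0.4, 0.0, 0.2]
```

```bash
for i in 1 2 3; do python3 -m jog '[[[0,0,0.03],[0,0,0]],[[0,0,0],[0,0,0]]]'| grep -E "pos|wrist"; done
python3 - <<'E'
from h import *
f=viewer.snapshot('scene')['frame'][250:350,370:490]
cv2.imwrite('pics/c4.png',cv2.resize(f,None,fx=5,fy=5,interpolation=cv2.INTER_CUBIC)[:,:,::-1])
E
```

```text
eef_pos: [0.4699, 0.3501, -0.0065]
wrist_force: [0.7, -0.4, -0.9]
eef_pos: [0.4699, 0.3502, -0.0079]
wrist_force: [0.1, -0.5, 0.6]
eef_pos: [0.4699, 0.3501, -0.0095]
wrist_force: [0.5, -0.2, 0.3]
```

View pics/c4.png

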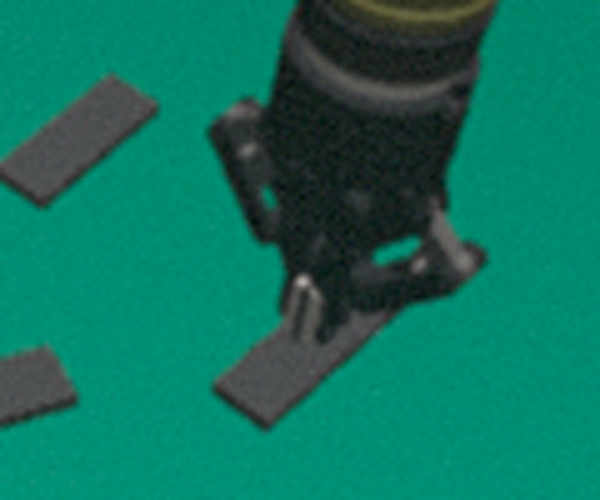

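The image shows the shut tip at crop (320,335), just over the tag's top and centred across its width. I'll keep probing.

```bash
for i in 1 2 3; do python3 -m jog '[[[0,0,0.03],[0,0,0]],[[0,0,0],[0,0,0]]]'| grep -E "pos|wrist"; done
```

```text
eef_pos: [0.4699, 0.3502, -0.0109]
wrist_force: [-0.3, 0.5, -0.2]
eef_pos: [0.4698, 0.3501, -0.0125]
wrist_force: [-0.6, -0.2, 0.2]
eef_pos: [0.4699, 0.3501, -0.014]
wrist_force: [-0.3, -0.2, -0.2]
```

```bash
for i in 1 2 3; do python3 -m jog '[[[0,0,0.03],[0,0,0]],[[0,0,0],[0,0,0]]]'| grep -E "pos|wrist"; done
```

```text
eef_pos: [0.4699, 0.3502, -0.0154]
wrist_force: [-0.4, -0.7, -0.0]
eef_pos: [0.4699, 0.3502, -0.0169]
wrist_force: [0.4, -0.3, -0.3]
eef_pos: [0.4699, 0.3501, -0.0184]
wrist_force: [1.0, 0.2, 0.3]
```

```bash
for i in 1 2 3 4; do python3 -m jog '[[[0,0,0.03],[0,0,0]],[[0,0,0],[0,0,0]]]'| grep -E "pos|wrist"; done;  python3 - <<'E'
from h import *
f=viewer.snapshot('scene')['frame'][250:350,370:490]
cv2.imwrite('pics/c5.png',cv2.resize(f,None,fx=5,fy=5,interpolation=cv2.INTER_CUBIC)[:,:,::-1])
s=env.get_state(); print(s['joints'],s['effort'],s['wrist_force'])
E
```

```text
eef_pos: [0.4701, 0.3504, -0.0195]
wrist_force: [0.3, -0.7, 3.3]
eef_pos: [0.4702, 0.3504, -0.0196]
wrist_force: [-1.6, -2.6, 12.8]
eef_pos: [0.4702, 0.3504, -0.0196]
wrist_force: [-4.9, -3.8, 21.8]
eef_pos: [0.4702, 0.3504, -0.0197]
wrist_force: [-7.2, -5.8, 31.7]
[ 6.40421063e-01  5.37677428e-01 -3.33342512e-01  6.97414600e-01
  7.51371044e-05  5.51782869e-01] [-3.28185665e-02 -3.30652213e+01  1.70580322e+01 -4.29907814e+00
 -1.40241114e-02 -2.19656627e-04] [-6.81671952 -5.58006601 32.10648191]
```

View pics/c5.png

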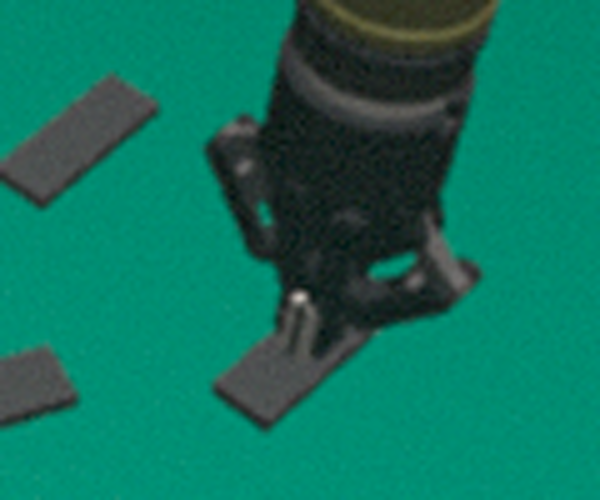

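Contact came at reported z = -19.5 mm on the tag's 8 mm top. The tips therefore sit 27 mm above the reported TCP, and I'll use tip z = reported z + 27. I'll back off, open and regrasp lower.

```bash
python3 -m jog '[[[0,0,-0.6],[0,0,0]],[[0,0,-0.4],[0,0,0]],[[0,0,0],[0,0,0]],[[0,0,0],[0,0,0]]]' | grep -E "pos"; python3 -m jog '[[[0,0,0],[0,0,0]],[[0,0,0],[0,0,0]],[[0,0,0],[0,0,0]]]' 0.6 | grep -E "pos|opening"; python3 -m jog '[[[0,0,0.4],[0,0,0]],[[0,0,0.4],[0,0,0]],[[0,0,0.14],[0,0,0]],[[0,0,0.08],[0,0,0]],[[0,0,0],[0,0,0]]]'; python3 -m jog '[[[0,0,0],[0,0,0]],[[0,0,0],[0,0,0]],[[0,0,0],[0,0,0]],[[0,0,0],[0,0,0]]]' 0
```

```text
eef_pos: [0.4694, 0.3498, 0.0248]
eef_pos: [0.4697, 0.3501, 0.0252]
opening: 0.0509
time: 9.78
eef_pos: [0.4702, 0.3504, -0.0251]
orientation: [-0.044, 0.999, 0.0, 0.0]
wrist_force: [-0.1, 0.5, 0.3]
opening: 0.051
gripper_force: 0.0
time: 10.28
eef_pos: [0.4706, 0.3507, -0.0243]
orientation: [-0.044, 0.999, 0.0, 0.001]
wrist_force: [-1.4, -0.8, 6.1]
opening: 0.0277
gripper_force: 59.3
```

```bash
python3 -m jog '[[[0,0,-0.5],[0,0,0]],[[0,0,-0.9],[0,0,0]],[[0,0,-0.2],[0,0,0]],[[0,0,0],[0,0,0]]]'
python3 - <<'E'
from h import *
plan([corner(-52,-21,55),corner(-52,-21,-18),corner(-44,-21,-18),corner(-44,-15,-18)])
E
```

```text
time: 10.78
eef_pos: [0.4704, 0.3505, 0.0551]
orientation: [-0.044, 0.999, 0.0, 0.001]
wrist_force: [0.9, -0.2, -1.2]
opening: 0.0272
gripper_force: 59.4
t 10.78 p [470.4 350.5  55.1] yaw 0.089 tilt [0.06 0.05] f [ 0.9 -0.2 -1.2] open 27.2 gf 59.4 q6 0.55
  turn(tool) [ 0.004  0.007 -0.151] then shift [ 2.770e-01 -6.826e+00  2.000e-03]
  turn(tool) [0. 0. 0.] then shift [0.   0.   1.46]
  turn(tool) [0. 0. 0.] then shift [-0.16 -0.    0.  ]
  turn(tool) [0. 0. 0.] then shift [-0.    0.12  0.  ]
```

```bash
python3 -m jog '[[[0,0,0],[0,0,-0.15]],[[0.08,-0.9,0],[0,0,0]],[[0.2,-0.99,0],[0,0,0]],[[0,-0.99,0],[0,0,0]],[[0,-0.99,0],[0,0,0]],[[0,-0.99,0],[0,0,0]],[[0,-0.99,0],[0,0,0]],[[0,-0.98,0],[0,0,0]]]' |grep -E "pos|gripper"; python3 -m jog '[[[0,0,0],[0,0,0]],[[0,0,0.5],[0,0,0]],[[0,0,0.5],[0,0,0]],[[0,0,0.2],[0,0,0]],[[0,0,0.1],[0,0,0]],[[0,0,0],[0,0,0]]]';python3 - <<'E'
from h import *
plan([corner(-52,-21,-18),corner(-44,-21,-18),corner(-44,-15,-18)])
f=viewer.snapshot('scene')['frame'][170:290,250:410]
cv2.imwrite('pics/c6.png',cv2.resize(f,None,fx=4,fy=4,interpolation=cv2.INTER_CUBIC)[:,:,::-1])
E
```

```text
eef_pos: [0.4939, 0.0078, 0.0533]
gripper_force: 59.5
time: 12.52
eef_pos: [0.4952, 0.0097, -0.0103]
orientation: [-0.058, 0.998, 0.0, -0.0]
wrist_force: [0.7, -0.1, -1.0]
opening: 0.0275
gripper_force: 59.6
t 12.53 p [495.2   9.7 -10.3] yaw 0.115 tilt [-0.01  0.01] f [ 0.7 -0.1 -1. ] open 27.5 gf 59.6 q6 -0.1
  turn(tool) [ 0.001 -0.001  0.003] then shift [-0.01   0.002  0.155]
  turn(tool) [0. 0. 0.] then shift [-0.16 -0.    0.  ]
  turn(tool) [0. 0. 0.] then shift [-0.    0.12  0.  ]
```

View pics/c6.png

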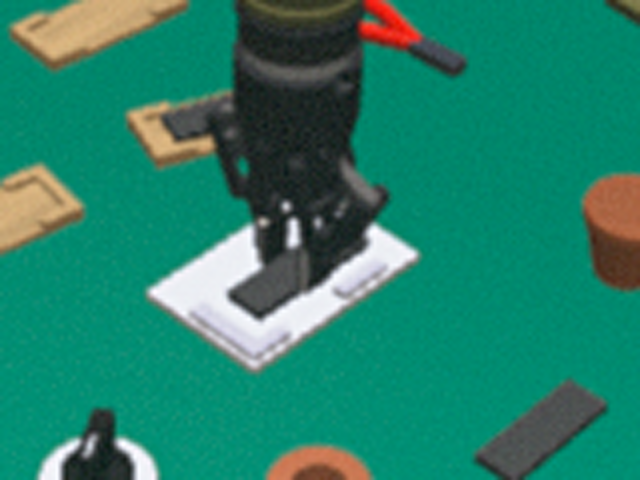

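The tag is held just short of the corner and the left finger is in line with the gap. I'll lower it and slide it home, watching the force.

```bash
python3 -m jog '[[[0,0,0.1],[0,0,0]],[[0,0,0.05],[0,0,0]],[[0,0,0],[0,0,0]]]'|grep -E "pos|wrist";python3 -m jog '[[[-0.06,0,0],[0,0,0]],[[-0.06,0,0],[0,0,0]],[[0,0,0],[0,0,0]]]'|grep -E "pos|wrist";for i in 1 2 3; do python3 -m jog '[[[-0.02,0,0],[0,0,0]],[[0,0,0],[0,0,0]]]'|grep -E "pos|wrist"; done
```

```text
eef_pos: [0.495, 0.0093, -0.0179]
wrist_force: [-0.8, -1.3, -0.5]
eef_pos: [0.5019, 0.0101, -0.0177]
wrist_force: [-0.7, 0.5, -0.6]
eef_pos: [0.5022, 0.0102, -0.0178]
wrist_force: [-0.3, 0.6, -1.5]
eef_pos: [0.5032, 0.0103, -0.0178]
wrist_force: [-0.1, -0.1, -0.7]
eef_pos: [0.5042, 0.0104, -0.0178]
wrist_force: [-0.3, -0.6, -0.7]
```

```bash
for i in 1 2 3; do python3 -m jog '[[[-0.02,0,0],[0,0,0]],[[0,0,0],[0,0,0]]]'|grep -E "pos|wrist"; done;  python3 -m jog '[[[0,0.05,0],[0,0,0]],[[0,0.04,0],[0,0,0]],[[0,0,0],[0,0,0]]]'|grep -E "pos|wrist"
```

```text
eef_pos: [0.5042, 0.0104, -0.018]
wrist_force: [-2.6, -0.5, -0.1]
eef_pos: [0.5042, 0.0105, -0.0182]
wrist_force: [-4.7, -0.7, 0.8]
eef_pos: [0.5042, 0.0105, -0.0182]
wrist_force: [-6.2, -0.5, 3.6]
eef_pos: [0.5039, 0.0133, -0.0182]
wrist_force: [-5.5, -5.2, 3.1]
```

```bash
for i in 1 2; do python3 -m jog '[[[0,0.02,0],[0,0,0]],[[0,0,0],[0,0,0]]]'|grep -E "pos|wrist"; done;  python3 - <<'E'
from h import *
f=viewer.snapshot('scene')['frame'][195:275,265:375]
cv2.imwrite('pics/c7.png',cv2.resize(f,None,fx=6,fy=6,interpolation=cv2.INTER_CUBIC)[:,:,::-1])
E
```

```text
eef_pos: [0.5038, 0.0141, -0.0182]
wrist_force: [-5.3, -6.2, 3.0]
eef_pos: [0.5037, 0.0151, -0.0182]
wrist_force: [-7.8, -6.7, 2.4]
```

View pics/c7.png

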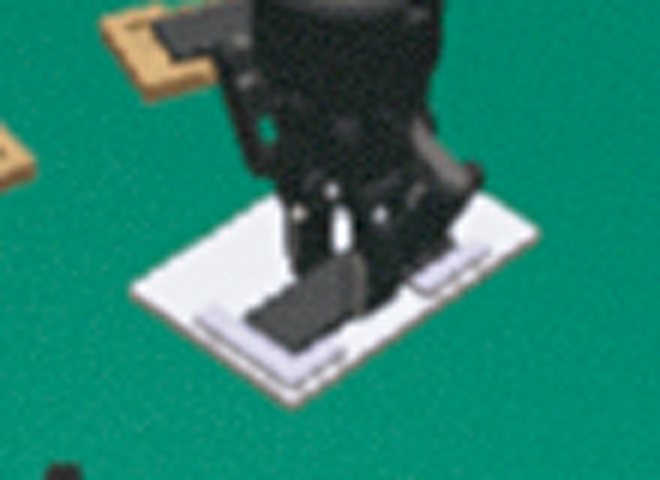

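The tag touches the end fence and is still a few mm short of the long fence at (340,355). I'll push on in y.

```bash
for i in 1 2 3 4; do python3 -m jog '[[[0,0.02,0],[0,0,0]],[[0,0,0],[0,0,0]]]'|grep -E "pos|wrist"; done
```

```text
eef_pos: [0.5036, 0.0161, -0.0182]
wrist_force: [-5.9, -5.5, 3.0]
eef_pos: [0.5034, 0.0171, -0.0182]
wrist_force: [-6.1, -5.7, 3.1]
eef_pos: [0.5035, 0.0172, -0.0182]
wrist_force: [-5.9, -8.5, 3.7]
eef_pos: [0.5034, 0.0172, -0.0182]
wrist_force: [-6.1, -10.9, 2.7]
```

Both fences are felt, at x 503.4 and y 17.2. I'll release and raise the arm, then look.

```bash
python3 -m jog '[[[0,0,0],[0,0,0]],[[0,0,0],[0,0,0]],[[0,0,0],[0,0,0]],[[0,0,0],[0,0,0]],[[0,0,0],[0,0,0]],[[0,0,0],[0,0,0]],[[0,0,0],[0,0,0]]]' 0.6 | grep -E "time|pos|wrist|grip";  python3 - <<'E'
from h import *
plan([])
f=viewer.snapshot('scene')['frame'][195:275,265:375]
cv2.imwrite('pics/c8.png',cv2.resize(f,None,fx=6,fy=6,interpolation=cv2.INTER_CUBIC)[:,:,::-1])
E
```

```text
time: 17.62
eef_pos: [0.5059, 0.0212, -0.0178]
wrist_force: [-0.3, 0.4, 0.1]
gripper_force: 0.0
t 17.62 p [505.9  21.2 -17.8] yaw 0.115 tilt [0. 0.] f [-0.3  0.4  0.1] open 51.1 gf 0.0 q6 -0.07
```

View pics/c8.png

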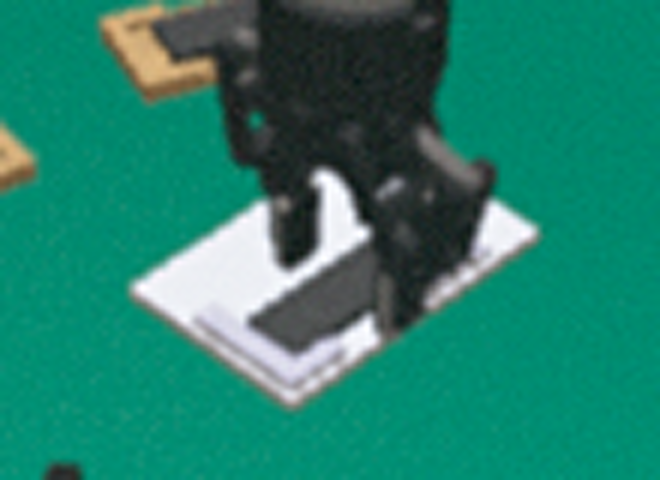

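```bash
cat >> h.py <<'E'
def incorner(X,c=(545.4,37.2),yaw=.115):
    X=np.asarray(X)[:,:2]*1000-c; C,S=np.cos(yaw),np.sin(yaw); return (X@np.array([[C,-S],[S,C]])).round(1)
E
python3 - <<'E'
from h import *
d=viewer.snapshot('scene')
print(incorner(cast(d,[[314.5,253.5],[306.5,248.7],[322,250.3]],.012)))
plan([corner(-44,-15,-18,(545.4,37.2))])
E
```

```text
[[ -3.6  -0.6]
 [ -1.6 -26.7]
 [-25.    4.3]]
t 17.73 p [505.9  21.2 -17.8] yaw 0.115 tilt [0. 0.] f [-0.2 -0.4 -0.2] open 51.6 gf 0.0 q6 -0.07
  turn(tool) [ 0.     0.    -0.001] then shift [ 0.058 -0.072  0.004]
```

```bash
python3 -m jog '[[[0.06,-0.07,0],[0,0,0]],[[0,0,0],[0,0,0]]]'|grep -E "pos|wrist"; python3 -m jog '[[[0,0,0],[0,0,0]],[[0,0,0],[0,0,0]],[[0,0,0],[0,0,0]],[[0,0,0],[0,0,0]]]' 0|grep -E "pos|wrist|open|grip"; python3 -m jog '[[[0,0,-0.5],[0,0,0]],[[0,0,-0.9],[0,0,0]],[[0,0,0],[0,0,0]]]'|grep -E "pos|wrist|open|grip"
python3 - <<'E'
from h import *
a=(424.5,-308.1);plan([(*a,52,.033),(*a,-18.5,.033)])
E
```

```text
eef_pos: [0.5028, 0.017, -0.0179]
wrist_force: [0.6, -0.4, 0.0]
eef_pos: [0.5034, 0.0173, -0.0174]
wrist_force: [-1.3, -0.2, 6.1]
opening: 0.0268
gripper_force: 59.0
eef_pos: [0.5066, 0.0175, 0.0551]
wrist_force: [1.3, -0.3, -0.6]
opening: 0.027
gripper_force: 59.4
t 18.85 p [506.6  17.5  55.1] yaw 0.115 tilt [0.4  0.02] f [ 1.3 -0.3 -0.6] open 27.0 gf 59.4 q6 -0.08
  turn(tool) [-0.001  0.04   0.469] then shift [ 1.856 -6.455  0.061]
  turn(tool) [0. 0. 0.] then shift [0.   0.   1.41]
```

```bash
python3 -m jog '[[[0,0,0],[0,0,0.47]],[[0.26,-0.9,0],[0,0,0]],[[0.26,-0.9,0],[0,0,0]],[[0.26,-0.9,0],[0,0,0]],[[0.26,-0.9,0],[0,0,0]],[[0.26,-0.95,0],[0,0,0]],[[0.26,-0.95,0],[0,0,0]],[[0.24,-0.95,0],[0,0,0]]]'|grep -E "pos|wrist|open|grip"; python3 -m jog '[[[0,0,0],[0,0,0]],[[0,0,0.5],[0,0,0]],[[0,0,0.4],[0,0,0]],[[0,0,0],[0,0,0]],[[0,0,0],[0,0,0]]]'|grep -E "pos|wrist|open|grip"
python3 - <<'E'
from h import *
a=(424.5,-308.1);plan([(*a,-18.5,.033)])
d=viewer.snapshot('top');print([b for b in blobs(d,masks(d)['wood'],.005,500,9000) if b[0]<700 and b[1]<0])
f=viewer.snapshot('scene')['frame'][135:215,220:330]
cv2.imwrite('pics/c9.png',cv2.resize(f,None,fx=6,fy=6,interpolation=cv2.INTER_CUBIC)[:,:,::-1])
E
```

```text
eef_pos: [0.4227, -0.3089, 0.0509]
wrist_force: [0.9, -0.4, -0.2]
opening: 0.0271
gripper_force: 59.4
eef_pos: [0.4241, -0.3073, 0.0073]
wrist_force: [0.5, 0.1, -1.1]
opening: 0.0271
gripper_force: 59.5
t 20.48 p [ 424.1 -307.3    7.3] yaw 0.034 tilt [-0.02  0.02] f [ 0.5  0.1 -1.1] open 27.1 gf 59.5 q6 -0.66
  turn(tool) [ 0.002 -0.001  0.004] then shift [-0.008 -0.017  0.515]
[[388.1, -311.4, 60.3, 55.2, 0.034, (516, 369)], [462.4, -310.0, 54.7, 37.4, -1.532, (518, 325)], [421.2, -157.9, 123.4, 53.9, -0.236, (443, 338)], [591.9, -312.1, 124.6, 55.1, -0.06, (526, 266)], [618.4, -164.2, 124.7, 54.2, -0.048, (456, 243)]]
```

View pics/c9.png

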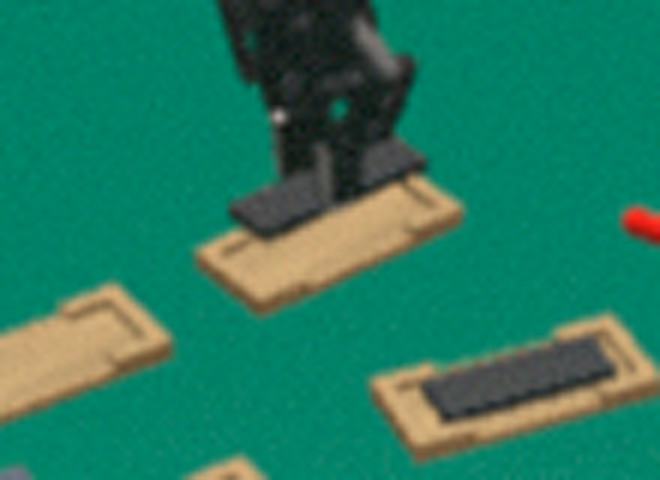

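The tag hangs over the holder, in line with it. I'll lower and release.

```bash
python3 -m jog '[[[0,-0.02,0.3],[0,0,0]],[[0,0,0.14],[0,0,0]],[[0,0,0.06],[0,0,0]],[[0,0,0],[0,0,0]]]'|grep -E "pos|wrist|open|grip"; python3 -m jog '[[[0,0,0],[0,0,0]],[[0,0,0],[0,0,0]],[[0,0,0],[0,0,0]],[[0,0,0],[0,0,0]]]' 0.6|grep -E "pos|wrist|open|grip"; python3 -m jog '[[[0,0,-0.5],[0,0,0]],[[0,0,-0.9],[0,0,0]],[[0,0,0],[0,0,0]]]'|grep -E "pos|wrist"
python3 - <<'E'
from h import *
for n in ('scene','top'):
  d,t=tags(n); print([b for b in t if b[0]<720 and b[1]<400 and b[0]>350])
a=(456.7,196.1);plan([(*a,60,.12),(*a,-24.5,.12)])
E
```

```text
eef_pos: [0.4238, -0.3088, -0.018]
wrist_force: [0.3, -0.4, -0.8]
opening: 0.0269
gripper_force: 59.5
eef_pos: [0.424, -0.309, -0.0177]
wrist_force: [-0.3, -0.1, 0.5]
opening: 0.0512
gripper_force: 0.0
eef_pos: [0.4267, -0.3109, 0.0556]
wrist_force: [0.8, -0.8, -0.4]
[[595.2, 281.3, 76.3, 31.1, -0.316, (366, 329)], [674.9, 51.7, 70.1, 37.1, 0.968, (274, 285)], [455.7, 196.1, 90.0, 30.2, 0.12, (385, 277)], [412.9, -165.1, 89.2, 37.9, -0.223, (306, 197)], [412.0, -317.9, 102.2, 38.4, 0.088, (274, 173)]]
[[441.1, -433.3, 52.1, 25.0, 1.435, (580, 347)], [539.6, -515.3, 103.0, 15.1, -0.684, (623, 307)], [471.8, 198.0, 60.3, 30.8, 0.121, (272, 286)], [598.4, 281.8, 76.5, 30.8, -0.316, (242, 221)], [689.3, 68.0, 44.4, 40.4, 1.077, (350, 193)]]
t 22.05 p [ 424.3 -309.1   52.6] yaw 0.033 tilt [ 0.06 -0.04] f [-0.3  0.6 -0.6] open 51.1 gf 0.0 q6 -0.66
  turn(tool) [-0.005  0.005 -0.499] then shift [-1.853  9.954 -0.149]
  turn(tool) [0. 0. 0.] then shift [0.   0.   1.69]
```

The long tag sits in the holder with the same image offset as the finished one. Next is the mid tag.

```bash
python3 -m jog '[[[0,0,-0.15],[0,0,-0.5]],[[-0.15,0.9,0],[0,0,0]],[[-0.17,0.9,0],[0,0,0]],[[-0.17,0.9,0],[0,0,0]],[[-0.17,0.9,0],[0,0,0]],[[-0.17,0.9,0],[0,0,0]],[[-0.17,0.9,0],[0,0,0]],[[-0.17,0.9,0],[0,0,0]]]'|grep -E "pos"; python3 -m jog '[[[-0.17,0.9,0],[0,0,0]],[[-0.17,0.9,0],[0,0,0]],[[-0.17,0.9,0],[0,0,0]],[[-0.17,0.95,0],[0,0,0]],[[0,0,0],[0,0,0]],[[0,0,0],[0,0,0]]]'|grep -E "pos"
python3 - <<'E'
from h import *
for n in ('scene','top'):
  d,t=tags(n); print([b for b in t if b[0]<720 and b[1]<400 and b[0]>350])
a=(456.7,196.1);plan([(*a,60,.12),(*a,-24.5,.12)])
E
```

```text
eef_pos: [0.443, 0.0122, 0.0584]
eef_pos: [0.4548, 0.1953, 0.0585]
[[595.2, 281.4, 76.2, 31.3, -0.316, (366, 329)], [674.9, 51.7, 70.1, 37.1, 0.968, (274, 285)], [455.4, 195.9, 89.3, 30.3, 0.124, (385, 277)], [691.2, -212.3, 106.6, 20.8, -0.064, (210, 229)], [413.0, -164.6, 89.2, 37.0, -0.223, (306, 197)], [414.1, -317.7, 102.2, 38.4, 0.088, (274, 173)], [358.8, -836.0, 110.1, 37.5, 1.161, (202, 104)]]
[[423.2, -311.8, 98.1, 29.9, 0.034, (519, 348)], [485.0, 157.9, 39.0, 33.0, -1.421, (293, 282)], [596.1, 247.7, 135.8, 17.2, 0.344, (260, 222)], [689.3, 68.1, 44.0, 40.4, 1.077, (350, 193)]]
t 23.9 p [455.2 194.6  59. ] yaw 0.119 tilt [-0.12 -0.07] f [ 0.1 -0.6 -0.4] open 51.4 gf 0.0 q6 0.29
  turn(tool) [-0.006 -0.012 -0.007] then shift [-0.033  0.025 -0.021]
  turn(tool) [0. 0. 0.] then shift [0.   0.   1.69]
```

```bash
python3 -m jog '[[[-0.03,0.02,0.5],[0,0,0]],[[0,0,0.8],[0,0,0]],[[0,0,0.2],[0,0,0]],[[0,0,0.16],[0,0,0]],[[0,0,0],[0,0,0]]]'|grep -E "pos|wrist"; python3 -m jog '[[[0,0,0],[0,0,0]],[[0,0,0],[0,0,0]],[[0,0,0],[0,0,0]],[[0,0,0],[0,0,0]]]' 0|grep -E "pos|wrist|open|grip"; python3 -m jog '[[[0,0,-0.5],[0,0,0]],[[0,0,-0.9],[0,0,0]],[[0,0,-0.2],[0,0,0]],[[0,0,0],[0,0,0]]]'|grep -E "pos|wrist|open|grip"
python3 - <<'E'
from h import *
c=(545.4,37.2)
plan([corner(-52,-21,55,c),corner(-52,-21,-17.5,c)])
E
```

```text
eef_pos: [0.458, 0.197, -0.0229]
wrist_force: [0.4, -0.1, 0.3]
eef_pos: [0.4586, 0.1976, -0.0219]
wrist_force: [-1.2, -0.0, 5.5]
opening: 0.0262
gripper_force: 58.7
eef_pos: [0.4584, 0.1976, 0.0576]
wrist_force: [-0.4, 0.5, -0.7]
opening: 0.0265
gripper_force: 59.1
t 25.52 p [458.4 197.6  57.6] yaw 0.12 tilt [0.13 0.06] f [-0.4  0.5 -0.7] open 26.5 gf 59.1 q6 0.29
  turn(tool) [0.004 0.014 0.029] then shift [-0.321 -3.807  0.052]
  turn(tool) [0. 0. 0.] then shift [0.   0.   1.45]
```

```bash
python3 -m jog '[[[0,0,0],[0,0,0.03]],[[-0.1,-0.95,0],[0,0,0]],[[-0.1,-0.95,0],[0,0,0]],[[-0.1,-0.95,0],[0,0,0]],[[-0.02,-0.95,0],[0,0,0]],[[0,0,0],[0,0,0]],[[0,0,0.5],[0,0,0]],[[0,0,0.6],[0,0,0]]]'|grep -E "pos|wrist|open|grip"; python3 -m jog '[[[0,0,0.2],[0,0,0]],[[0,0,0.1],[0,0,0]],[[0,0,0],[0,0,0]]]'|grep -E "pos|wrist|open|grip"
python3 - <<'E'
from h import *
c=(545.4,37.2)
plan([corner(-52,-21,-16,c)])
E
```

```text
eef_pos: [0.495, 0.0111, 0.0006]
wrist_force: [0.0, -0.5, -1.2]
opening: 0.0265
gripper_force: 59.2
eef_pos: [0.4955, 0.0107, -0.0131]
wrist_force: [0.3, 0.6, -0.6]
opening: 0.0267
gripper_force: 59.2
t 26.9 p [495.5  10.7 -13.1] yaw 0.115 tilt [0.01 0.01] f [ 0.3  0.6 -0.6] open 26.7 gf 59.2 q6 -0.09
  turn(tool) [0.001 0.001 0.002] then shift [-0.013 -0.009  0.057]
```

```bash
python3 -m jog '[[[0,0,0.05],[0,0,0]],[[-0.06,0,0],[0,0,0]],[[-0.06,0,0],[0,0,0]],[[0,0,0],[0,0,0]]]'|grep -E "pos|wrist|open|grip"; for i in 1 2 3; do python3 -m jog '[[[-0.03,0,0],[0,0,0]],[[0,0,0],[0,0,0]]]'|grep -E "pos|wrist"; done
```

```text
eef_pos: [0.502, 0.011, -0.0155]
wrist_force: [-0.1, 0.1, -1.0]
opening: 0.0263
gripper_force: 59.2
eef_pos: [0.5029, 0.0112, -0.0158]
wrist_force: [-0.9, -0.1, -0.4]
eef_pos: [0.5044, 0.0114, -0.0158]
wrist_force: [1.0, -0.2, 0.5]
eef_pos: [0.5047, 0.0114, -0.0158]
wrist_force: [-2.9, -0.5, 3.6]
```

Contact with the end fence is felt. Now the y direction.

```bash
python3 -m jog '[[[-0.02,0.05,0],[0,0,0]],[[0,0.04,0],[0,0,0]],[[0,0,0],[0,0,0]]]'|grep -E "pos|wrist|open|grip"; for i in 1 2 3 4; do python3 -m jog '[[[0,0.02,0],[0,0,0]],[[0,0,0],[0,0,0]]]'|grep -E "pos|wrist"; done
```

```text
eef_pos: [0.5044, 0.0143, -0.0159]
wrist_force: [-4.9, -5.0, 6.0]
opening: 0.0266
gripper_force: 60.5
eef_pos: [0.5043, 0.0151, -0.0159]
wrist_force: [-4.0, -5.9, 5.2]
eef_pos: [0.5042, 0.0161, -0.0159]
wrist_force: [-3.7, -5.2, 4.5]
eef_pos: [0.504, 0.0171, -0.0159]
wrist_force: [-4.0, -6.0, 5.4]
eef_pos: [0.5041, 0.0173, -0.0159]
wrist_force: [-4.9, -7.0, 5.0]
```

```bash
python3 -m jog '[[[0,0.02,0],[0,0,0]],[[0,0,0],[0,0,0]]]'|grep -E "pos|wrist"; python3 -m jog '[[[0,0,0],[0,0,0]],[[0,0,0],[0,0,0]],[[0,0,0],[0,0,0]],[[0,0,0],[0,0,0]],[[0,0,0],[0,0,0]],[[0,0,0],[0,0,0]],[[0,0,0],[0,0,0]]]' 0.6 | grep -E "time|pos|wrist|grip";  python3 - <<'E'
from h import *
plan([corner(-43,-15,-18,(545.4,37.2))])
f=viewer.snapshot('scene')['frame'][195:275,265:375]
cv2.imwrite('pics/c10.png',cv2.resize(f,None,fx=6,fy=6,interpolation=cv2.INTER_CUBIC)[:,:,::-1])
E
```

```text
eef_pos: [0.504, 0.0173, -0.0159]
wrist_force: [-4.5, -9.9, 4.9]
time: 30.65
eef_pos: [0.5056, 0.0211, -0.0158]
wrist_force: [0.2, 0.2, -0.0]
gripper_force: 0.0
t 30.65 p [505.6  21.1 -15.8] yaw 0.115 tilt [0. 0.] f [ 0.2  0.2 -0. ] open 51.2 gf 0.0 q6 -0.07
  turn(tool) [ 0.     0.    -0.001] then shift [ 0.033 -0.072  0.044]
```

View pics/c10.png

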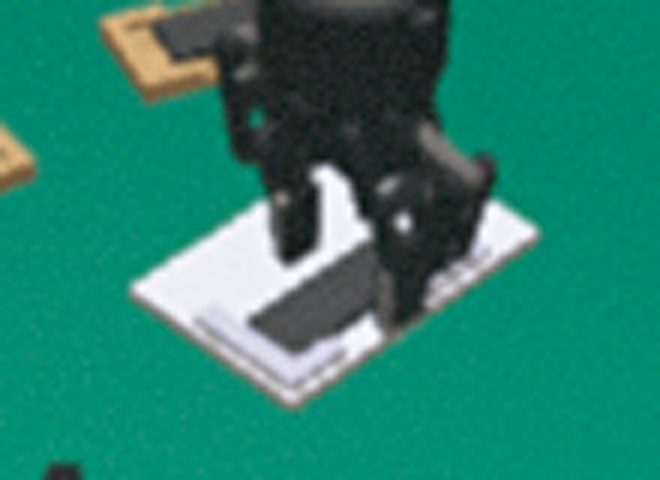

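The picture shows the mid tag home, the same as the long one was. I'll regrasp and carry it to the holder at about (591,-310).

```bash
python3 -m jog '[[[0.03,-0.07,0.03],[0,0,0]],[[0,0,0],[0,0,0]]]'|grep -E "pos|wrist"; python3 -m jog '[[[0,0,0],[0,0,0]],[[0,0,0],[0,0,0]],[[0,0,0],[0,0,0]],[[0,0,0],[0,0,0]]]' 0|grep -E "pos|wrist|open|grip"; python3 -m jog '[[[0,0,-0.5],[0,0,0]],[[0,0,-0.9],[0,0,0]],[[0,0,0],[0,0,0]],[[0,0,0],[0,0,0]]]'|grep -E "pos|wrist|open|grip"
python3 - <<'E'
from h import *
a=(592,-310);plan([(*a,52,-.058),(*a,-18,-.058)])
E
```

```text
eef_pos: [0.5041, 0.0172, -0.0175]
wrist_force: [-0.0, -0.5, -0.4]
eef_pos: [0.5045, 0.0174, -0.0169]
wrist_force: [-1.6, -0.6, 6.3]
opening: 0.027
gripper_force: 59.0
eef_pos: [0.5042, 0.0175, 0.0522]
wrist_force: [-0.8, 0.1, -1.2]
opening: 0.0274
gripper_force: 59.2
t 31.95 p [504.2  17.5  52.2] yaw 0.115 tilt [-0.02  0.  ] f [-0.8  0.1 -1.2] open 27.4 gf 59.2 q6 -0.08
  turn(tool) [ 0.    -0.002  0.99 ] then shift [-2.132e+00 -6.437e+00  5.000e-03]
  turn(tool) [0. 0. 0.] then shift [0.  0.  1.4]
```

```bash
python3 -m jog '[[[0,0,0],[0,0,0.5]],[[0,0,0],[0,0,0.49]],[[-0.36,-0.8,0],[0,0,0]],[[-0.36,-0.9,0],[0,0,0]],[[-0.36,-0.95,0],[0,0,0]],[[-0.36,-0.95,0],[0,0,0]],[[-0.36,-0.95,0],[0,0,0]],[[-0.33,-0.95,0],[0,0,0]]]'|grep -E "pos|wrist|open|grip"; python3 -m jog '[[[0,-0.94,0],[0,0,0]],[[0,0,0],[0,0,0]],[[0,0,0.5],[0,0,0]],[[0,0,0.4],[0,0,0]],[[0,0,0],[0,0,0]],[[0,0,0],[0,0,0]]]'|grep -E "pos|wrist|open|grip"
python3 - <<'E'
from h import *
a=(592,-310);plan([(*a,-18,-.058)])
d=viewer.snapshot('scene'); f=d['frame'][135:255,180:300]
cv2.imwrite('pics/c11.png',cv2.resize(f,None,fx=5,fy=5,interpolation=cv2.INTER_CUBIC)[:,:,::-1])
E
```

```text
eef_pos: [0.594, -0.2643, 0.0503]
wrist_force: [0.4, -0.4, -0.3]
opening: 0.0272
gripper_force: 59.2
eef_pos: [0.5921, -0.3094, 0.0075]
wrist_force: [0.2, -0.4, 0.3]
opening: 0.027
gripper_force: 59.3
t 33.7 p [ 592.1 -309.4    7.5] yaw -0.057 tilt [-0.04  0.03] f [ 0.2 -0.4  0.3] open 27.0 gf 59.3 q6 -0.42
  turn(tool) [ 0.003 -0.004  0.004] then shift [ 0.001 -0.012  0.511]
```

View pics/c11.png

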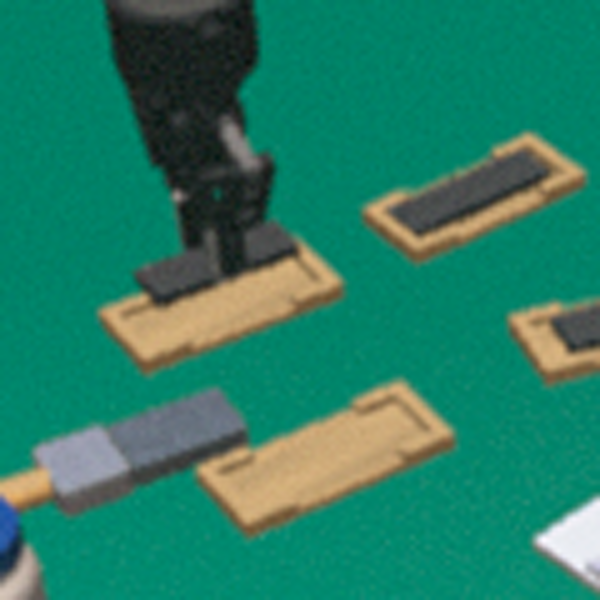

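The mid tag is centred over its holder, and the long tag lies flat in its own. My picture allowance is used up, so from here I go by numbers only. Lowering and releasing.

```bash
python3 -m jog '[[[0,-0.01,0.3],[0,0,0]],[[0,0,0.14],[0,0,0]],[[0,0,0.06],[0,0,0]],[[0,0,0],[0,0,0]]]'|grep -E "pos|wrist|open|grip"; python3 -m jog '[[[0,0,0],[0,0,0]],[[0,0,0],[0,0,0]],[[0,0,0],[0,0,0]],[[0,0,0],[0,0,0]]]' 0.6|grep -E "pos|wrist|open|grip"; python3 -m jog '[[[0,0,-0.5],[0,0,0]],[[0,0,-0.9],[0,0,0]],[[0,0,-0.2],[0,0,0]],[[0,0,0],[0,0,0]]]'|grep -E "pos|wrist"
python3 - <<'E'
from h import *
for n in ('scene','top'):
  d,t=tags(n); print([b for b in t if b[0]<720 and b[1]<400 and b[0]>350])
a=(596.8,281.5);C,S=np.cos(-.317),np.sin(-.317); a=(a[0]-6*C,a[1]-6*S); print(a);plan([(*a,62,-.317),(*a,-24.5,-.317)])
E
```

```text
eef_pos: [0.592, -0.3107, -0.0174]
wrist_force: [0.6, 0.1, -0.8]
opening: 0.027
gripper_force: 59.3
eef_pos: [0.5922, -0.3107, -0.0172]
wrist_force: [0.6, -0.3, -0.3]
opening: 0.0512
gripper_force: 0.0
eef_pos: [0.5927, -0.311, 0.0635]
wrist_force: [0.0, -0.6, -0.7]
[[595.5, 281.4, 75.9, 31.4, -0.316, (366, 329)], [674.9, 51.7, 70.1, 37.1, 0.968, (274, 286)], [691.2, -212.3, 106.6, 20.8, -0.064, (210, 229)], [412.7, -164.5, 88.8, 37.4, -0.195, (306, 197)], [587.0, -319.4, 89.1, 37.2, -0.054, (224, 194)], [414.2, -318.1, 102.1, 38.4, 0.075, (274, 173)]]
[[439.3, -311.3, 66.9, 31.4, 0.117, (521, 339)], [384.5, -120.9, 185.5, 21.8, -0.48, (424, 352)], [598.4, 281.7, 76.5, 30.6, -0.319, (242, 221)], [689.3, 68.1, 44.0, 40.4, 1.077, (350, 193)]]
(np.float64(591.0989509312445), np.float64(283.3703046585098))
t 35.35 p [ 591.2 -310.2   61.4] yaw -0.058 tilt [-0.11  0.06] f [-0.4 -0.6  0.7] open 51.1 gf 0.0 q6 -0.43
  turn(tool) [ 0.004 -0.012  1.484] then shift [ 3.7030e+00  1.1279e+01 -1.1000e-02]
  turn(tool) [0. 0. 0.] then shift [0.   0.   1.73]
```

```bash
python3 -m jog '[[[0,0,0],[0,0,0.75]],[[0,0,0],[0,0,0.73]],[[0.3,0.84,0],[0,0,0]],[[0.31,0.94,0],[0,0,0]],[[0.31,0.95,0],[0,0,0]],[[0.31,0.95,0],[0,0,0]],[[0.31,0.95,0],[0,0,0]],[[0.31,0.95,0],[0,0,0]]]'|grep pos; python3 -m jog '[[[0.31,0.95,0],[0,0,0]],[[0.31,0.95,0],[0,0,0]],[[0.31,0.95,0],[0,0,0]],[[0.31,0.95,0],[0,0,0]],[[0.31,0.95,0],[0,0,0]],[[0.31,0.95,0],[0,0,0]],[[0,0,0],[0,0,0]],[[0,0,0],[0,0,0]]]'|grep pos;  python3 - <<'E'
from h import *
for n in ('scene',):
  d,t=tags(n); print([b for b in t if b[0]<720 and b[1]<400 and b[0]>350])
a=(591.1,283.4);plan([(*a,62,-.317),(*a,-23.5,-.317)])
E
```

```text
eef_pos: [0.5894, -0.0151, 0.0609]
eef_pos: [0.59, 0.2823, 0.061]
[[595.2, 281.3, 76.3, 31.1, -0.316, (366, 329)], [674.9, 51.7, 70.1, 37.1, 0.968, (274, 285)], [693.1, -209.6, 105.5, 19.8, -0.134, (210, 229)], [412.8, -164.5, 88.4, 36.5, -0.24, (306, 198)], [587.0, -319.4, 89.1, 37.2, -0.054, (224, 194)], [414.5, -319.4, 101.7, 38.3, 0.035, (274, 173)], [361.1, -826.3, 92.6, 36.3, 1.109, (203, 104)]]
t 37.4 p [590.3 281.7  61.4] yaw -0.317 tilt [-0.14 -0.09] f [-0.1 -0.7 -0.6] open 51.6 gf 0.0 q6 0.76
  turn(tool) [-0.013 -0.011  0.   ] then shift [-0.006  0.038 -0.012]
  turn(tool) [0. 0. 0.] then shift [0.   0.   1.71]
```

```bash
python3 -m jog '[[[-0.01,0.02,0.5],[0,0,0]],[[0,0,0.8],[0,0,0]],[[0,0,0.2],[0,0,0]],[[0,0,0.2],[0,0,0]],[[0,0,0],[0,0,0]]]'|grep -E "pos|wrist"; python3 -m jog '[[[0,0,0],[0,0,0]],[[0,0,0],[0,0,0]],[[0,0,0],[0,0,0]],[[0,0,0],[0,0,0]]]' 0|grep -E "pos|wrist|open|grip"; python3 -m jog '[[[0,0,-0.5],[0,0,0]],[[0,0,-0.9],[0,0,0]],[[0,0,-0.2],[0,0,0]],[[0,0,0],[0,0,0]]]'|grep -E "pos|wrist|open|grip"
python3 - <<'E'
from h import *
c=(545.4,37.2)
plan([corner(-52,-21,56,c),corner(-52,-21,-16,c)])
E
```

```text
eef_pos: [0.5923, 0.2834, -0.0221]
wrist_force: [-0.7, -0.2, -0.2]
eef_pos: [0.5932, 0.2843, -0.0206]
wrist_force: [-1.1, -0.6, 5.3]
opening: 0.0247
gripper_force: 58.6
eef_pos: [0.5928, 0.2843, 0.0587]
wrist_force: [-0.1, -0.0, -1.2]
opening: -0.0
gripper_force: 0.0
t 39.02 p [592.8 284.3  58.7] yaw -0.316 tilt [0.12 0.06] f [-0.1 -0.  -1.2] open -0.0 gf 0.0 q6 0.76
  turn(tool) [ 0.008  0.012 -2.47 ] then shift [ 2.549 -5.221  0.054]
  turn(tool) [0. 0. 0.] then shift [0.   0.   1.44]
```

The tag slipped: this grip was shallower (opening 24.7 mm). I'll locate the tag and regrasp deeper.

```bash
python3 -m jog '[[[0,0,-0.2],[0,0,0]],[[0,-0.9,0],[0,0,0]],[[0,-0.9,0],[0,0,0]],[[0,-0.5,0],[0,0,0]],[[0,0,0],[0,0,0]],[[0,0,0],[0,0,0]]]' 0.6 | grep pos
python3 - <<'E'
from h import *
for n in ('scene','top'):
  d,t=tags(n); print([b for b in t if b[0]<720 and 150<b[1]<400 and b[0]>350])
plan([])
E
```

```text
eef_pos: [0.5565, 0.175, 0.0674]
[[644.4, 377.1, 76.7, 30.5, -0.145, (380, 371)]]
[[647.2, 377.2, 76.0, 30.7, -0.15, (202, 192)]]
t 39.88 p [556.7 175.5  67.5] yaw -0.315 tilt [0.01 0.02] f [-0.5 -0.7 -0.1] open 51.2 gf 0.0 q6 0.62
```

Run:
```python
from h import *
a=(640,378);plan([(*a,60,-.147),(*a,-25.5,-.147)])
```

```text
t 39.88 p [556.7 175.5  67.5] yaw -0.315 tilt [0.01 0.02] f [-0.5 -0.7 -0.1] open 51.2 gf 0.0 q6 0.62
  turn(tool) [ 0.002  0.    -0.964] then shift [-1.054  4.251  0.149]
  turn(tool) [0. 0. 0.] then shift [0.   0.   1.71]
```

```bash
python3 -m jog '[[[0,0,0.1],[0,0,-0.96]],[[-0.2,0.8,0],[0,0,0]],[[-0.21,0.86,0],[0,0,0]],[[-0.21,0.86,0],[0,0,0]],[[-0.21,0.86,0],[0,0,0]],[[-0.22,0.87,0],[0,0,0]],[[0,0,0],[0,0,0]],[[0,0,0],[0,0,0]]]'|grep pos;  python3 - <<'E'
from h import *
d,t=tags('scene'); print([b for b in t if b[0]<720 and 150<b[1]<450 and b[0]>350])
a=(640,378);plan([(*a,60,-.147),(*a,-25.5,-.147)])
E
```

```text
eef_pos: [0.639, 0.3771, 0.0619]
[[644.2, 377.2, 76.3, 30.6, -0.145, (380, 371)], [413.6, 163.0, 63.4, 31.6, 1.553, (388, 263)]]
t 40.92 p [638.9 376.4  62.2] yaw -0.149 tilt [-0.07 -0.06] f [-0.4  0.1 -0.4] open 51.4 gf 0.0 q6 0.68
  turn(tool) [-0.007 -0.006 -0.009] then shift [-0.016  0.035  0.044]
  turn(tool) [0. 0. 0.] then shift [0.   0.   1.71]
```

```bash
python3 -m jog '[[[-0.01,0.02,0.5],[0,0,0]],[[0,0,0.8],[0,0,0]],[[0,0,0.25],[0,0,0]],[[0,0,0.12],[0,0,0]],[[0,0,0.06],[0,0,0]],[[0,0,0],[0,0,0]],[[0,0,0],[0,0,0]]]'|grep -E "pos|wrist"; python3 -m jog '[[[0,0,0],[0,0,0]],[[0,0,0],[0,0,0]],[[0,0,0],[0,0,0]],[[0,0,0],[0,0,0]]]' 0|grep -E "pos|wrist|open|grip"
```

```text
eef_pos: [0.641, 0.3782, -0.0227]
wrist_force: [0.0, -0.6, 0.6]
eef_pos: [0.6409, 0.3782, -0.0228]
wrist_force: [-1.1, 0.1, 6.1]
opening: 0.0276
gripper_force: 59.2
```

```bash
python3 -m jog '[[[0,0,-0.3],[0,0,0]],[[0,0,-0.5],[0,0,0]],[[0,0,-0.7],[0,0,0]],[[0,0,-0.1],[0,0,0]],[[0,0,0],[0,0,0]]]'|grep -E "pos|wrist|open|grip"
python3 - <<'E'
from h import *
c=(545.4,37.2)
plan([corner(-53,-21,56,c),corner(-53,-21,-16,c)])
E
```

```text
eef_pos: [0.6404, 0.3779, 0.0564]
wrist_force: [-0.7, -0.2, 0.1]
opening: 0.0273
gripper_force: 59.1
t 42.92 p [640.4 377.9  56.4] yaw -0.149 tilt [0.02 0.01] f [-0.7 -0.2  0.1] open 27.3 gf 59.1 q6 0.68
  turn(tool) [ 1.000e-03  2.000e-03 -1.511e+00] then shift [ 3.73  -6.97   0.008]
  turn(tool) [0. 0. 0.] then shift [0.   0.   1.44]
```

```bash
python3 -m jog '[[[0,0,0],[0,0,-0.75]],[[0,0,0],[0,0,-0.76]],[[0.4,-0.7,0],[0,0,0]],[[0.47,-0.87,0],[0,0,0]],[[0.47,-0.9,0],[0,0,0]],[[0.47,-0.9,0],[0,0,0]],[[0.48,-0.9,0],[0,0,0]],[[0.48,-0.9,0],[0,0,0]]]'|grep -E "pos|wrist|open|grip"; python3 -m jog '[[[0.48,-0.9,0],[0,0,0]],[[0.48,-0.9,0],[0,0,0]],[[0,0,0],[0,0,0]],[[0,0,0.5],[0,0,0]],[[0,0,0.6],[0,0,0]],[[0,0,0.25],[0,0,0]],[[0,0,0],[0,0,0]],[[0,0,0],[0,0,0]]]'|grep -E "pos|wrist|open|grip"
python3 - <<'E'
from h import *
c=(545.4,37.2)
plan([corner(-53,-21,-16,c)])
E
```

```text
eef_pos: [0.5301, 0.1034, 0.0547]
wrist_force: [0.3, -1.2, -0.4]
opening: 0.0271
gripper_force: 59.2
eef_pos: [0.4958, 0.0106, -0.0107]
wrist_force: [0.1, 0.0, -0.5]
opening: 0.0271
gripper_force: 59.2
t 44.92 p [495.8  10.6 -10.7] yaw 0.115 tilt [0.06 0.  ] f [ 0.1  0.  -0.5] open 27.1 gf 59.2 q6 -0.09
  turn(tool) [-0.     0.006  0.001] then shift [ 0.013 -0.005  0.105]
```

```bash
python3 -m jog '[[[0,0,0.11],[0,0,0]],[[-0.06,0,0],[0,0,0]],[[-0.06,0,0],[0,0,0]],[[0,0,0],[0,0,0]]]'|grep -E "pos|wrist|open|grip"; for i in 1 2 3; do python3 -m jog '[[[-0.03,0,0],[0,0,0]],[[0,0,0],[0,0,0]]]'|grep -E "pos|wrist"; done
```

```text
eef_pos: [0.5017, 0.0109, -0.0166]
wrist_force: [-0.8, -0.0, -0.7]
opening: 0.027
gripper_force: 59.2
eef_pos: [0.5026, 0.0111, -0.0168]
wrist_force: [0.1, -0.7, -0.2]
eef_pos: [0.5041, 0.0113, -0.0168]
wrist_force: [0.5, -0.6, -1.1]
eef_pos: [0.5044, 0.0113, -0.0169]
wrist_force: [-4.5, -0.1, 3.1]
```

```bash
python3 -m jog '[[[-0.01,0.06,0],[0,0,0]],[[0,0.06,0],[0,0,0]],[[0,0,0],[0,0,0]]]'|grep -E "pos|wrist|open|grip"; for i in 1 2 3 4; do python3 -m jog '[[[0,0.02,0],[0,0,0]],[[0,0,0],[0,0,0]]]'|grep -E "pos|wrist"; done
```

```text
eef_pos: [0.5039, 0.0161, -0.0169]
wrist_force: [-4.9, -4.1, 4.4]
opening: 0.0272
gripper_force: 59.9
eef_pos: [0.5037, 0.0168, -0.0169]
wrist_force: [-4.2, -4.1, 4.6]
eef_pos: [0.5037, 0.0173, -0.0168]
wrist_force: [-3.1, -5.9, 4.9]
eef_pos: [0.5037, 0.0173, -0.0168]
wrist_force: [-3.2, -8.6, 5.0]
eef_pos: [0.5037, 0.0173, -0.0168]
wrist_force: [-2.9, -11.1, 4.0]
```

```bash
python3 -m jog '[[[0,0,0],[0,0,0]],[[0,0,0],[0,0,0]],[[0,0,0],[0,0,0]],[[0,0,0],[0,0,0]],[[0,0,0],[0,0,0]],[[0,0,0],[0,0,0]],[[0,0,0],[0,0,0]]]' 0.6 | grep -E "time|pos|wrist|grip";  python3 - <<'E'
from h import *
d=viewer.snapshot('scene'); t=[b for b in blobs(d,masks(d)['dark'],.010,300,9000) if 380<b[0]<600 and -60<b[1]<60]; print(t)
# visible far end of the tag: its lowest dark pixels near the fence corner
m=masks(d)['dark']; ys,xs=np.nonzero(m[235:262,295:325]); W=incorner(cast(d,np.c_[xs+295,ys+235],.012)); print(W.max(0),W.min(0))
plan([corner(-44,-15,-18,(545.4,37.2))])
E
```

```text
time: 48.42
eef_pos: [0.5048, 0.0215, -0.0168]
wrist_force: [0.6, 0.4, -0.1]
gripper_force: 0.0
[]
[22.   1.9] [-66.8 -55.3]
t 48.48 p [504.8  21.5 -16.8] yaw 0.115 tilt [0. 0.] f [ 0.1 -0.3 -0.1] open 51.2 gf 0.0 q6 -0.07
  turn(tool) [ 0.     0.    -0.001] then shift [ 0.037 -0.08   0.024]
```

Run:
```python
from h import *
d=viewer.snapshot('scene'); m=masks(d)['dark']; ys,xs=np.nonzero(m); W=incorner(cast(d,np.c_[xs,ys],.012))
for y0 in (-26,-20,-14,-8): 
    s=W[(abs(W[:,1]-y0)<3)&(W[:,0]>-40)&(W[:,0]<12)]; print(y0,s[:,0].max(),len(s))
for x0 in (-8,-14): 
    s=W[(abs(W[:,0]-x0)<3)&(W[:,1]>-60)&(W[:,1]<20)]; print(x0,s[:,1].min(),s[:,1].max())
```

```text
-26 -1.7 26
-20 -2.7 25
-14 -2.0 25
-8 -3.0 23
-8 -28.5 -1.8
-14 -29.4 -2.6
```

```bash
python3 -m jog '[[[0.03,-0.08,0.02],[0,0,0]],[[0,0,0],[0,0,0]]]'|grep -E "pos|wrist"; python3 -m jog '[[[0,0,0],[0,0,0]],[[0,0,0],[0,0,0]],[[0,0,0],[0,0,0]],[[0,0,0],[0,0,0]]]' 0|grep -E "pos|wrist|open|grip"; python3 -m jog '[[[0,0,-0.5],[0,0,0]],[[0,0,-0.9],[0,0,0]],[[0,0,0],[0,0,0]],[[0,0,0],[0,0,0]]]'|grep -E "pos|wrist|open|grip"
python3 - <<'E'
from h import *
a=(611.7,-162.7);plan([(*a,52,-.055),(*a,-18,-.055)])
E
```

```text
eef_pos: [0.5034, 0.0169, -0.0179]
wrist_force: [-1.0, -0.2, -1.0]
eef_pos: [0.5038, 0.0172, -0.0174]
wrist_force: [-2.0, -1.0, 5.1]
opening: 0.0271
gripper_force: 59.0
eef_pos: [0.5034, 0.0173, 0.0517]
wrist_force: [0.1, -0.1, -1.3]
opening: 0.0271
gripper_force: 59.2
t 49.77 p [503.4  17.3  51.7] yaw 0.115 tilt [-0.02  0.  ] f [ 0.1 -0.1 -1.3] open 27.1 gf 59.2 q6 -0.08
  turn(tool) [ 0.    -0.002  0.973] then shift [-2.36  -3.476 -0.005]
  turn(tool) [0. 0. 0.] then shift [0.  0.  1.4]
```

```bash
python3 -m jog '[[[0,0,0],[0,0,0.5]],[[0,0,0],[0,0,0.47]],[[-0.46,-0.7,0],[0,0,0]],[[-0.5,-0.7,0],[0,0,0]],[[-0.5,-0.7,0],[0,0,0]],[[-0.5,-0.7,0],[0,0,0]],[[-0.4,-0.68,0],[0,0,0]],[[0,0,0],[0,0,0]]]'|grep -E "pos|wrist|open|grip"; python3 -m jog '[[[0,0,0],[0,0,0]],[[0,0,0.5],[0,0,0]],[[0,0,0.4],[0,0,0]],[[0,0,0],[0,0,0]],[[0,0,0],[0,0,0]]]'|grep -E "pos|wrist|open|grip"
python3 - <<'E'
from h import *
a=(611.7,-162.7);plan([(*a,-18,-.055)])
E
```

```text
eef_pos: [0.6124, -0.1652, 0.0499]
wrist_force: [0.7, 0.9, 0.4]
opening: 0.0274
gripper_force: 59.3
eef_pos: [0.6119, -0.1621, 0.0076]
wrist_force: [0.6, 0.4, 0.4]
opening: 0.0273
gripper_force: 59.3
t 51.4 p [ 611.9 -162.1    7.6] yaw -0.053 tilt [-0.01  0.01] f [0.6 0.4 0.4] open 27.3 gf 59.3 q6 -0.21
  turn(tool) [ 0.001 -0.001  0.009] then shift [ 0.004 -0.013  0.512]
```

Releasing with a smaller opening (0.5) because the brush is close by.

```bash
python3 -m jog '[[[0,-0.01,0.3],[0,0,0]],[[0,0,0.14],[0,0,0]],[[0,0,0.06],[0,0,0]],[[0,0,0],[0,0,0]]]'|grep -E "pos|wrist|open|grip"; python3 -m jog '[[[0,0,0],[0,0,0]],[[0,0,0],[0,0,0]],[[0,0,0],[0,0,0]],[[0,0,0],[0,0,0]]]' 0.5|grep -E "pos|wrist|open|grip"; python3 -m jog '[[[0,0,-0.5],[0,0,0]],[[0,0,-0.9],[0,0,0]],[[0,0,-0.9],[0,0,0]],[[0,0,0],[0,0,0]]]'|grep -E "pos|wrist"; python3 -m jog '[[[0.9,0.5,0],[0,0,0]],[[0.9,0.9,0],[0,0,0]],[[0.9,0.9,0],[0,0,0]],[[0.9,0.9,0],[0,0,0]],[[0.5,0,0],[0,0,0]],[[0,0,0],[0,0,0]]]'|grep -E "pos|wrist"
python3 - <<'E'
from h import *
for n in ('scene','top'):
  d=viewer.snapshot(n);t=blobs(d,masks(d)['dark'],.009,1200,4500); print([b for b in t if 350<b[0]<720 and -400<b[1]<400])
for z in(.040,.044):print(blobs(d,masks(d)['black'],z,80,4000))
E
```

```text
eef_pos: [0.612, -0.1634, -0.0179]
wrist_force: [-0.0, -0.2, -0.0]
opening: 0.0266
gripper_force: 59.3
eef_pos: [0.6121, -0.1634, -0.0177]
wrist_force: [-0.5, 0.4, -0.1]
opening: 0.043
gripper_force: 0.0
eef_pos: [0.6156, -0.1643, 0.1018]
wrist_force: [0.7, -1.3, -0.0]
eef_pos: [0.4153, 0.0055, 0.0963]
wrist_force: [0.8, -0.0, -0.3]
[[677.5, 55.7, 69.7, 36.9, 0.968, (274, 285)], [693.5, -207.6, 106.0, 22.9, -0.028, (210, 228)], [615.8, -166.0, 76.2, 35.8, -0.053, (244, 224)], [416.1, -159.0, 90.8, 36.3, -0.223, (306, 197)], [590.1, -313.3, 88.8, 37.0, -0.054, (224, 194)], [418.3, -313.0, 101.5, 36.2, 0.076, (274, 173)]]
[[423.1, -309.9, 96.8, 30.1, 0.053, (519, 348)], [510.8, -121.2, 159.6, 10.6, 0.103, (431, 290)], [591.7, -311.3, 86.5, 29.0, -0.058, (527, 266)], [510.1, 10.0, 159.0, 25.2, 0.084, (364, 277)], [617.5, -163.9, 73.8, 27.6, -0.071, (457, 243)], [691.5, -223.6, 101.1, 41.9, -0.091, (488, 215)], [687.8, 68.1, 43.8, 40.2, 1.077, (350, 193)]]
[[678.1, 67.1, 35.2, 13.4, 0.949, (351, 195)], [881.6, -465.9, 88.9, 37.7, 0.833, (616, 139)]]
[[676.9, 67.1, 35.1, 13.3, 0.949, (351, 195)], [879.7, -464.1, 88.6, 37.6, 0.833, (616, 139)]]
```

All three tags are in their holders. Now I'll measure the dimmer bar's direction from the dark pixel values.

Run:
```python
from h import *
d=viewer.snapshot('top'); g=cv2.cvtColor(d['frame'],cv2.COLOR_RGB2GRAY)
print(g[180:208,340:363])
for z in (.012,.044): print(proj(d,[.6862,.0676,z]))
plan([])
```

```text
[[102 103 104 106 114 130 141 143 137 134 154 165 166 163 158 154 142 127
  111 106 101 103 104]
 [105 109 117 134 155 165 169 164 142 131 165 190 199 197 196 195 183 164
  146 127 114 107 104]
 [110 130 155 173 181 176 161 149 129 111 149 192 207 211 210 211 204 198
  184 166 143 123 106]
 [139 169 189 193 177 149 126 134 135 109 119 170 204 211 210 211 209 209
  205 198 181 153 126]
 [175 195 207 199 161 105  88 127 153 128  97 141 183 197 202 205 210 211
  210 209 203 186 159]
 [198 209 211 197 149  79  64 109 141 134 108 107 136 154 163 183 198 206
  209 211 211 203 189]
 [208 212 212 196 146  71  47  78 113 137 139 106  79  84 106 134 161 182
  200 208 212 210 207]
 [211 213 209 193 140  63  36  55  87 134 154 124  72  54  62  81 106 139
  171 197 208 211 211]
 [212 209 200 170 111  50  23  38  69 112 137 118  77  54  50  56  66  91
  126 170 195 209 212]
 [211 206 184 138  81  38  13  32  48  79 100  88  72  55  51  51  57  66
   86 130 173 202 212]
 [209 197 159 104  60  40  23  18  39  56  70  73  65  59  52  48  57  60
   66  88 145 191 209]
 [205 179 130  82  61  49  33  24
[... 1075 characters left out ...]
  75  74  64  43  27  37  65 111
  162 194 207 211 211]
 [211 212 211 207 194 168 137 109  86  75  73  76  69  61  69  99 135 166
  192 207 212 211 213]
 [210 212 212 210 208 199 188 166 143 125 116 117 117 122 138 163 187 198
  207 210 212 213 209]
 [202 210 211 212 211 211 207 199 191 179 173 172 174 181 189 201 206 210
  212 212 211 210 204]
 [185 202 210 212 212 212 212 210 209 203 202 203 202 204 209 209 211 211
  212 212 210 203 188]
 [157 183 201 207 210 212 211 213 211 211 213 212 210 211 211 212 212 211
  212 210 203 184 159]]
[350.33330518 194.57293662]
[350.95577976 190.0502844 ]
t 53.8 p [419.7   4.8  97.2] yaw -0.055 tilt [ 0.08 -0.  ] f [-0.8  0.4 -0.1] open 42.8 gf 0.0 q6 0.07
```

Run:
```python
from h import *
a=(686.2,67.6);plan([(*a,75,.75),(*a,-5,.75)])
```

```text
t 53.8 p [419.7   4.8  97.2] yaw -0.055 tilt [ 0.08 -0.  ] f [-0.8  0.4 -0.1] open 42.8 gf 0.0 q6 0.07
  turn(tool) [-3.000e-03  7.000e-03 -4.613e+00] then shift [-4.756 -2.713  0.443]
  turn(tool) [0. 0. 0.] then shift [0.  0.  1.6]
```

```bash
python3 -m jog '[[[0,0,0],[0,0,-0.9]],[[0,0,0],[0,0,-0.95]],[[0,0,0],[0,0,-0.95]],[[0,0,0],[0,0,-0.95]],[[0,0,0],[0,0,-0.86]],[[-0.7,-0.4,0],[0,0,0]],[[-0.9,-0.5,0],[0,0,0]],[[-0.9,-0.5,0],[0,0,0]]]' 0.6|grep pos; python3 -m jog '[[[-0.9,-0.5,0.1],[0,0,0]],[[-0.9,-0.5,0.1],[0,0,0]],[[-0.45,-0.31,0.2],[0,0,0]],[[0,0,0],[0,0,0]],[[0,0,0],[0,0,0]]]'|grep pos
python3 - <<'E'
from h import *
a=(686.2,67.6);plan([(*a,75,.75),(*a,-5,.75)])
E
```

```text
eef_pos: [0.5607, 0.0386, 0.0968]
eef_pos: [0.6839, 0.0671, 0.0765]
t 55.42 p [683.9  67.1  76.5] yaw 0.749 tilt [-0.1  -0.01] f [ 0.2 -0.5 -0.3] open 51.4 gf 0.0 q6 -0.65
  turn(tool) [ 0.006 -0.008 -0.004] then shift [-0.041 -0.023  0.029]
  turn(tool) [0. 0. 0.] then shift [0.  0.  1.6]
```

```bash
python3 -m jog '[[[-0.03,-0.02,0.5],[0,0,0]],[[0,0,0.6],[0,0,0]],[[0,0,0.3],[0,0,0]],[[0,0,0.2],[0,0,0]],[[0,0,0],[0,0,0]],[[0,0,0],[0,0,0]]]'|grep -E "pos|wrist"; python3 -m jog '[[[0,0,0],[0,0,0]],[[0,0,0],[0,0,0]],[[0,0,0],[0,0,0]],[[0,0,0],[0,0,0]],[[0,0,0],[0,0,0]]]' 0|grep -E "pos|wrist|open|grip"; python3 -c "from h import *;plan([]);print(env.get_state()['ft_torque'])"
```

```text
eef_pos: [0.6871, 0.0681, -0.0016]
wrist_force: [-0.6, 0.6, -0.2]
eef_pos: [0.6871, 0.0679, -0.0019]
wrist_force: [1.7, -0.9, 5.5]
opening: 0.0123
gripper_force: 61.2
t 56.8 p [687.1  67.9  -1.9] yaw 0.75 tilt [ 0.1  -0.02] f [ 1.7 -0.9  5.5] open 12.3 gf 61.2 q6 -0.65
[-0.2751684  -0.02442681  0.0471128 ]
```

```bash
python3 -m jog '[[[0,0,0],[0,0,-0.6]],[[0,0,0],[0,0,-0.6]],[[0,0,0],[0,0,-0.6]],[[0,0,0],[0,0,-0.6]],[[0,0,0],[0,0,-0.6]],[[0,0,0],[0,0,-0.6]],[[0,0,0],[0,0,-0.6]],[[0,0,0],[0,0,0]]]'|grep -E "pos|wrist|open|grip"; python3 -c "from h import *;plan([]);print(env.get_state()['ft_torque'])"; for i in 1 2 3; do python3 -m jog '[[[0,0,0],[0,0,-0.3]],[[0,0,0],[0,0,0]]]'>/dev/null; python3 -c "from h import *;plan([]);print(env.get_state()['ft_torque'])"; done
```

```text
eef_pos: [0.6865, 0.0682, -0.002]
wrist_force: [0.5, -0.8, 6.3]
opening: 0.0126
gripper_force: 61.4
t 57.8 p [686.5  68.2  -2. ] yaw 1.484 tilt [0.04 0.02] f [ 0.5 -0.8  6.3] open 12.6 gf 61.4 q6 -1.38
[-0.13766979  0.22612556  0.00692292]
t 58.05 p [686.4  68.2  -2. ] yaw 1.536 tilt [0.03 0.02] f [-1.2 -0.6  7.4] open 12.5 gf 61.4 q6 -1.44
[-0.146863    0.24098625  0.0180219 ]
t 58.3 p [686.3  68.2  -2. ] yaw 1.588 tilt [0.03 0.02] f [-1.4 -1.   6.8] open 12.5 gf 61.5 q6 -1.49
[-0.1804328   0.21792605  0.02758532]
t 58.55 p [686.3  68.2  -2. ] yaw 1.641 tilt [0.02 0.01] f [-1.6 -1.6  6.3] open 12.6 gf 61.5 q6 -1.54
[-0.14501771  0.25834512 -0.01126861]
```

```bash
for i in 1 2 3 4 5 6; do python3 -m jog '[[[0,0,0],[0,0,-0.4]],[[0,0,0],[0,0,0]]]'>/dev/null; python3 -c "from h import *;plan([]);print(env.get_state()['ft_torque'])"|cut -c1-70; done
```

```text
t 58.8 p [686.3  68.2  -1.9] yaw 1.711 tilt [0.02 0.01] f [-1.  -0.2  
[-0.17015624  0.28491944 -0.02246886]
t 59.05 p [686.2  68.1  -2. ] yaw 1.78 tilt [0.01 0.01] f [-1.7 -1.1  
[-0.14411943  0.30631344  0.03813369]
t 59.3 p [686.1  68.1  -2. ] yaw 1.85 tilt [-0.    0.01] f [-1.3 -1.8 
[-0.1352029   0.34521742  0.04174382]
t 59.55 p [686.   68.2  -2. ] yaw 1.92 tilt [-0.    0.01] f [-2.  -1.2
[-0.13490686  0.3623184   0.05037425]
t 59.8 p [686.   68.1  -2. ] yaw 1.99 tilt [-0.01  0.01] f [-1.  -0.6 
[-0.18373529  0.38958757  0.02843106]
t 60.05 p [685.9  68.1  -2. ] yaw 2.06 tilt [-0.02  0.  ] f [-2.7 -0.9
[-0.19369563  0.41881506 -0.00674192]
```

```bash
for i in 1 2 3 4 5 6 7; do python3 -m jog '[[[0,0,0],[0,0,-0.4]],[[0,0,0],[0,0,0]]]'>/dev/null; python3 -c "from h import *;plan([]);print(env.get_state()['ft_torque'])"|cut -c1-70; done
```

```text
t 60.3 p [685.8  68.1  -2. ] yaw 2.129 tilt [-0.02 -0.  ] f [-2.3 -1.6
[-0.1705156   0.42278645  0.06557332]
t 60.55 p [685.8  68.   -2. ] yaw 2.199 tilt [-0.03 -0.  ] f [-1.6 -1.
[-0.22461063  0.42761266  0.03260664]
t 60.8 p [685.7  68.   -2. ] yaw 2.269 tilt [-0.03 -0.01] f [-2.1 -1.3
[-0.25220186  0.45822671  0.03341699]
t 61.05 p [685.7  67.9  -2. ] yaw 2.339 tilt [-0.04 -0.01] f [-1.6 -1.
[-2.90821762e-01  5.34415677e-01  1.57892239e-04]
t 61.3 p [685.6  67.9  -2. ] yaw 2.408 tilt [-0.05 -0.02] f [-2.  -1.8
[-0.29071587  0.52741719  0.00422748]
t 61.55 p [685.5  67.8  -2. ] yaw 2.478 tilt [-0.05 -0.02] f [-2.4 -1.
[-0.31716188  0.51476818  0.06103827]
t 61.8 p [685.5  67.7  -2. ] yaw 2.548 tilt [-0.05 -0.03] f [-2.5 -1.4
[-0.27110565  0.54312271  0.09798815]
```

```bash
for i in 1 2 3 4 5; do python3 -m jog '[[[0,0,0],[0,0,-0.3]],[[0,0,0],[0,0,0]]]'>/dev/null; python3 -c "from h import *;plan([]);print(env.get_state()['ft_torque'])"|cut -c1-70; done; python3 -c "from h import *;plan([])"
```

```text
t 62.05 p [685.5  67.7  -2. ] yaw 2.6 tilt [-0.05 -0.03] f [-2.4 -1.4 
[-0.33578358  0.58515031  0.03320681]
t 62.3 p [685.4  67.7  -2. ] yaw 2.653 tilt [-0.06 -0.04] f [-2.5 -2.9
[-0.36133228  0.61088286  0.04530124]
t 62.55 p [685.5  67.6  -2. ] yaw 2.702 tilt [-0.06 -0.02] f [-2.5 -1.
[-0.26076228  0.56081046 -0.94361852]
t 62.8 p [685.5  67.6  -1.9] yaw 2.752 tilt [-0.06  0.01] f [-3.  -1.8
[-0.14868684  0.61624738 -1.95417984]
t 63.05 p [685.5  67.7  -1.9] yaw 2.801 tilt [-0.06  0.04] f [-2.8 -1.
[-0.00966844  0.67866899 -2.78213658]
t 63.05 p [685.5  67.7  -1.9] yaw 2.801 tilt [-0.06  0.04] f [-2.8 -1.1  8.6] open 12.4 gf 106.9 q6 -2.7
```

The stop is felt at yaw ≈ 2.69, where the torque jumps. Opening, lifting clear and retreating.

```bash
python3 -m jog '[[[0,0,0],[0,0,0]],[[0,0,0],[0,0,0]],[[0,0,0],[0,0,0]],[[0,0,0],[0,0,0]]]' 0.6|grep -E "pos|open|grip"; python3 -m jog '[[[0,0,-0.5],[0,0,0]],[[0,0,-0.9],[0,0,0]],[[0,0,-0.9],[0,0,0]],[[0,0,-0.5],[0,0,0]],[[0,0,0],[0,0,0]]]'|grep pos
python3 - <<'E'
from h import *
plan([(480,120,140,2.7)])
E
```

```text
eef_pos: [0.686, 0.0683, -0.0031]
opening: 0.0514
gripper_force: 0.0
eef_pos: [0.6882, 0.0684, 0.14]
t 64.17 p [688.2  68.4 140. ] yaw 2.81 tilt [0.31 0.04] f [ 0.1 -0.   0.2] open 51.2 gf 0.0 q6 -2.71
  turn(tool) [-0.015 -0.028  0.629] then shift [-4.206e+00  8.460e-01  1.000e-03]
```

```bash
python3 -m jog '[[[0,0,0],[0,0,0.6]],[[-0.7,0.17,0],[0,0,0]],[[-0.9,0.17,0],[0,0,0]],[[-0.9,0.17,0],[0,0,0]],[[-0.9,0.17,0],[0,0,0]],[[-0.8,0.17,0],[0,0,0]],[[0,0,0],[0,0,0]],[[0,0,0],[0,0,0]]]'|grep pos
python3 - <<'E'
from h import *
for n in ('scene','top'):
  d=viewer.snapshot(n);t=blobs(d,masks(d)['dark'],.009,1200,4500); print([b for b in t if 350<b[0]<720 and -400<b[1]<0]); print(blobs(d,masks(d)['copper'],.011,2000,6000))
g=cv2.cvtColor(d['frame'],cv2.COLOR_RGB2GRAY); print(g[180:206:2,340:363])
E
```

```text
eef_pos: [0.4783, 0.1184, 0.1366]
[[693.6, -206.9, 106.0, 20.7, -0.064, (210, 229)], [615.9, -166.0, 76.4, 35.8, -0.053, (244, 225)], [416.7, -159.3, 88.3, 37.2, -0.195, (306, 197)], [590.1, -313.3, 88.8, 37.0, -0.054, (224, 194)], [418.1, -313.0, 100.4, 38.4, 0.04, (274, 173)]]
[[767.5, 287.0, 109.9, 26.0, 0.469, (303, 373)], [596.8, 160.0, 73.0, 57.1, 0.894, (327, 291)], [280.3, -184.6, 77.1, 56.3, -0.656, (340, 176)]]
[[422.8, -310.2, 97.5, 30.3, 0.043, (519, 348)], [591.4, -311.6, 87.0, 29.5, -0.064, (527, 266)], [618.1, -164.3, 74.8, 28.1, -0.057, (457, 243)], [691.3, -223.6, 101.6, 41.9, -0.091, (487, 215)]]
[[124.4, 544.2, 89.0, 49.0, 0.004, (63, 436)], [265.4, -185.7, 96.5, 54.3, -1.423, (452, 420)], [773.4, 289.4, 104.6, 25.0, 0.475, (253, 141)]]
[[ 95  98 101 107 118 129 144 154 161 163 170 168 164 158 148 128 118 114
  109 104 102 105 104]
 [ 97 125 152 174 191 200 205 208 209 209 210 210 206 189 157 114 106 126
  146 144 136 119 107]
 [126 167 199 208 210 210 207 202 199 193 188 184 163 118  70  52  58  70
   97 146 184 182 159]
 [119 160 198 207 196 174 148 124 105  90  
[... 227 characters left out ...]
 46  86 143 188 206]
 [ 99  93  77  66  59  60  54  54  94 139 160 138  90  60  39  28  31  48
   60  67  98 157 197]
 [107 104  82  66  60  51  68 104 135 142 122  87  57  33  28  46  57  64
   66  64  81 145 195]
 [107 109  89  64  49  72 126 155 144 101  67  41  25  32  56  64  71  69
   69  69  88 148 196]
 [110  99  87  62  36  39  73  94  81  50  29  30  46  60  69  72  73  70
   68  77 121 172 202]
 [105  98  90  69  41  24  12  10  17  26  37  58  69  72  74  74  75  68
   78 120 174 201 209]
 [110 106 114 132 134 108  68  45  32  44  61  72  76  73  73  73  84 114
  157 189 205 209 209]
 [110 108 125 164 193 196 190 171 148 124 114 116 113 121 138 162 185 197
  205 208 210 211 208]]
```

```bash
python3 -c "from station import env; print(env.close_job())"
```

```text
the job is handed in; nothing more can be done
None
```

I slid the long, medium and short tags home in the corner in turn and laid each in its own free holder. I then turned the dimmer anticlockwise to its stop and handed the job in. The hand-in returned no verdict, so I can't confirm the score. My last camera measurements showed all three tags lying centred, the finished tag and brush unmoved, and the reel and screwdriver where they started. The short tag slipped once and shot about 10 cm across the sheet before I regrasped it.

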